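Build the concertina column on the display plinth

ROBOT

A 6-joint arm with a two-finger parallel gripper is mounted at the origin on the work surface. World frame = base frame: x ahead of the robot, y to its left, z up, the work surface at z = 0. Lengths are in m, angles in degrees, forces in N, time in s.
With the tool pointing down it reaches from about 0.375 to 0.9 m from the base axis. Payload 3.1 kg.
Tool frame: the origin (TCP) lies midway between the tips of the shut fingers; the grasp point (between the pads) lies 19 mm behind it; z points along the fingers, y is the direction in which the jaws open and shut (so a half turn about z gives the same grasp; the last joint's range is limited). The gripper opens to 87 mm and grips with 3 to 60 N. Pads are 19 mm wide; open, the fingers measure 117 mm over their backs; the gripper's body (75 mm by 190 mm) begins 51 mm behind the grasp point.
Start: joints at [-85.514, 30.224, 82.088, -0, 67.689, -10.227], TCP at [0.159, -0.604, 0.223] pointing down, gripper open.
Joint ranges: [-176.69, 176.69], [-43.24, 126.21], [12.49, 139.97], [-82, 262], [0, 151.66], [-163.58, 163.58]. Speed limits (degrees/s): [159.86, 159.86, 180, 180, 180, 180].

INTERFACE

Orientations are given as a 3x3 rotation matrix whose columns are the frame's x, y, z axes.
In Python, from rig import status, vision, bot, models gives the robot as it stands.
- The arm moves only by the tool send_rows, never from a script. Its argument "moves" is a list of rows, each a list of 7 numbers: the shift along the tool's x, y, z in units of 25 mm (1.0 is 25 mm), then the turn, a rotation vector about the tool's x, y, z in units of 10 degrees (1.0 is 10 degrees), then the closure, from -1 (fully open) to 1 (shut), so that 0 is half open. In form: [[dx, dy, dz, rx, ry, rz, hand], ...]. A call has 1 to 12 rows; each row shifts and turns the commanded pose from where the row before left it, along the tool's axes as they then stand; what a row does not reach is not made up. A row lasts 1/8 s, in which the tool goes at most 62.5 mm and 10.7 degrees, less where a joint would pass 70% of its speed; a pose out of reach is approached as far as the arm can. A call is refused whole if a number of a shift passes 1 or a number of a turn 1, either way. A call with a gripper value outside its range is refused whole. The fingers move at their own pace and stop on an object; the grip force is fixed at half the most. Time passes only in rows, so rows that do not move let the fingers close. It gives the time, the measured TCP pose, the force and the opening at its end, in the units of the state.
- status.read_state(): the state, without advancing time (a new reading comes with each control period).
- vision.capture(name): name is "side" or "top"; returns a dict with "img" (480x640x3 uint8, red, green, blue), "depth" (480x640 float32, m along the optical axis (not along the pixel's ray), 0 where there is no reading), "fx", "fy", "cx", "cy" (pixels), "pose" (4x4, takes a point from camera to world coordinates). Camera axes: x right, y up, looking along -z (the intrinsics and any distortion apply to the point x, -y, -z); pixel columns grow to the right and rows downward; lengths in m; the calibration is good to about 2 mm. A picture is of the moment at which its call begins.
- bot.hand_in(): hands the job in, once; it reports no verdict.
Trained networks look in the newest picture that a camera, given by its name, has taken for a name from the list of things; names that differ only in an ending like _2 or _b are one class to them, and where a whole thing is asked for, a point or a joint stands for the part that bears it (a point fixed in the world has none). Each returns a list of dicts, best first, with "confidence" (0 to 1); they miss things now and then, are a little off and sometimes report something else, mostly with a low value. They report only what shows in the picture. A call takes as long as a camera call. They do not tell look-alikes from the thing itself.
- models.masks_of(camera, name): "mask" (480x640 bool, what is visible of it) and "extent" ([left, top, right, bottom] in pixels, round what is visible of it).
- models.landmark_of(camera, name): "point" ([column, row] in pixels: a listed point, or the origin of a listed thing).
The state is a dict: "time_s": time; "joint_positions": joint angles; "qvel": joint speeds; "tau": joint torques, N m; "position": TCP position; "tcp_rot": TCP orientation; "force": force on the tool from outside, world axes, zero at the start; "moment": the same for the moment, N m; "opening": opening from 0.0 (shut) to 1.0 (fully open).
Only numpy, scipy, OpenCV 4.12 (cv2) and the standard library are available. Lean on these libraries where they do the work, as an engineer would, in place of code of your own. Each camera call takes 0.05 s, during which the arm holds its last target.

TASK

Finish the window ornament: lift the lantern off the plinth by its handle and stand it upright in the middle of the marble tile, then stack all the brass dished discs that are on the table on the plinth's spindle with their faces alternating, so that no two neighbours face the same way (no disc needs turning over: if there is one more of one facing, begin with that). When the column is complete, squeeze the trigger of the clamped scanner fully and let it go to book the piece in; leave everything else on the table where it is.

Things in the scene. Friction and masses are not known exactly. Their poses are not given: they have to be found in the camera images.
- seat (a point): centre of the top face of the wooden plinth (130 mm square, 20 mm high, fixed), where the lowest disc sits. A steel spindle 18 mm in diameter stands here, z along it, 75 mm tall, the last 12 mm tapering to a 10 mm tip; the lantern stands over it at the start. Each alternating disc adds 14 mm. A disc let go on the spindle slides down to its seat
- lantern: dark metal open-frame lantern with clear panes: 116 mm square at the roof, 110 mm square at the foot, open underneath (opening 74 mm), 156 mm high with its handle, 0.4 kg. Origin: centre of its underside; z up. At the start it stands on the plinth with the spindle inside it, so it must rise more than 75 mm before it moves sideways
- handle (a point): middle of the lantern's rigid carrying handle: a straight round bar 12 mm thick and 68 mm long running along the lantern's y axis, 150 mm above the lantern's underside, 38 mm clear above the roof
- tile_top (a point): centre of the top face of a fixed light marble tile, 140 mm square, 8 mm thick; axes along its edges, z up
- trigger (a joint): trigger of the scanner, rad: 0 released, 0.26 squeezed fully against its stop. Sprung: about 2 N to start it and 6 N at the pad to hold it fully in; returns by itself
- trigger_pad (a point): middle of the trigger lever where a finger presses (48 mm from its hinge), 60 mm above the table; moves with the trigger. The lever is black, 66 mm long, 10 mm thick, 26 mm high; it pivots about a vertical axis at its head end
- grip (a point): middle of the fixed pistol grip of a grey scanner clamped lying on its side: a level bar 32 mm wide (y), 34 mm high, centred 60 mm above the table, free underneath, running from 56 mm on its -x side to the head at 52 mm on its +x side (head top 83 mm above the table). The trigger lies along its -y side: a finger on the +y face and one on the trigger squeeze from 56 to 43 mm
- disc1: plain brass dished disc, 64 mm across, 14 mm high, 25 mm hole, 0.12 kg: a vertical rim 6 mm high at its wide hollow face, tapering to a narrow face 34 mm across. Origin on its axis at mid-height; z axis points out of the narrow face: z up = hollow side down, rim on the table; z down = hollow side up like a dish, rim 8 to 14 mm up. Grip it across the rim. None if absent
- disc2: another brass dished disc, just like disc1 (same size, origin and axes; two facing alike nest, the upper adding only 8 mm); None if absent
- disc3: another brass dished disc, just like disc1 (same size, origin and axes; two facing alike nest, the upper adding only 8 mm); None if absent
- disc4: another brass dished disc, just like disc1 (same size, origin and axes; two facing alike nest, the upper adding only 8 mm); None if absent
- disc5: another brass dished disc, just like disc1 (same size, origin and axes; two facing alike nest, the upper adding only 8 mm); None if absent
- pot: bystander: terracotta pot, 72 mm across, 70 mm high, origin at the centre of its underside; not to be disturbed
- mug: bystander: white mug, 72 mm across, 80 mm high, with a handle, origin at the centre of its underside; not to be disturbed
- giftbox: bystander: cardboard gift box, 80 by 110 by 50 mm high, origin at the centre of its underside; not to be disturbed
- candlejar: bystander: candle jar, 64 mm across, 90 mm high, origin at the centre of its underside; not to be disturbed
- spool: bystander: wooden spool, 60 mm across, 48 mm high, standing among the discs, origin at the centre of its underside; not to be disturbed
- brush: bystander: a brush with a wooden handle lying on the table; not to be disturbed
There are look-alikes about, which are no part of the job. Leave any purple look-alike of the disc3 alone.

How it is judged (in metres and radians):
On the way, in this order (a step that is already met when the one before it is completed fails the run):
1. the lantern stands upright on the tile, let go (horizontal distance between lantern and tile_top below 0.03 m and z of lantern in the frame of tile_top between -0.004 and 0.004 m and angle between lantern's own z axis and vertical below 0.06 rad and contact force between lantern and the fingers below 0.1 N and linear speed of lantern below 0.02 m/s), for 0.2 s.
2. all the discs are on the spindle, faces alternating, let go ((z of disc1 in the frame of seat between 0.0045 and 0.0095 m or z of disc1 in the frame of seat between 0.0185 and 0.0235 m or z of disc1 in the frame of seat between 0.0325 and 0.0375 m or z of disc1 in the frame of seat between 0.0465 and 0.0515 m or z of disc1 in the frame of seat between 0.0605 and 0.0655 m) and (z of disc2 in the frame of seat between 0.0045 and 0.0095 m or z of disc2 in the frame of seat between 0.0185 and 0.0235 m or z of disc2 in the frame of seat between 0.0325 and 0.0375 m or z of disc2 in the frame of seat between 0.0465 and 0.0515 m or z of disc2 in the frame of seat between 0.0605 and 0.0655 m) and (z of disc3 in the frame of seat between 0.0045 and 0.0095 m or z of disc3 in the frame of seat between 0.0185 and 0.0235 m or z of disc3 in the frame of seat between 0.0325 and 0.0375 m or z of disc3 in the frame of seat between 0.0465 and 0.0515 m or z of disc3 in the frame of seat between 0.0605 and 0.0655 m) and (z of disc4 in the frame of seat between 0.0045 and 0.0095 m or z of disc4 in the frame of seat between 0.0185 and 0.0235 m or z of disc4 in the frame of seat between 0.0325 and 0.0375 m or z of disc4 in the frame of seat between 0.0465 and 0.0515 m or z of disc4 in the frame of seat between 0.0605 and 0.0655 m) and (z of disc5 in the frame of seat between 0.0045 and 0.0095 m or z of disc5 in the frame of seat between 0.0185 and 0.0235 m or z of disc5 in the frame of seat between 0.0325 and 0.0375 m or z of disc5 in the frame of seat between 0.0465 and 0.0515 m or z of disc5 in the frame of seat between 0.0605 and 0.0655 m) and horizontal distance between each of disc1, disc2, disc3, disc4, disc5 and seat below 0.007 m and linear speed of each of disc1, disc2, disc3, disc4, disc5 below 0.03 m/s and contact force between each of disc1, disc2, disc3, disc4, disc5 and the fingers below 0.1 N), for 0.2 s.
3. the trigger is squeezed fully (value of joint trigger above 0.21 rad), for 0.2 s.
At the end, for the whole second after the job is handed in: Every disc present sits on the spindle within 2.5 mm of its level (14 mm a disc, which only alternating faces give: two facing alike nest and add 8 mm); lantern upright (0.06 rad) on the tile within 30 mm of its middle; trigger, squeezed past 0.21 rad after all that, back below 0.04 rad ((z of disc1 in the frame of seat between 0.0045 and 0.0095 m or z of disc1 in the frame of seat between 0.0185 and 0.0235 m or z of disc1 in the frame of seat between 0.0325 and 0.0375 m or z of disc1 in the frame of seat between 0.0465 and 0.0515 m or z of disc1 in the frame of seat between 0.0605 and 0.0655 m) and (z of disc2 in the frame of seat between 0.0045 and 0.0095 m or z of disc2 in the frame of seat between 0.0185 and 0.0235 m or z of disc2 in the frame of seat between 0.0325 and 0.0375 m or z of disc2 in the frame of seat between 0.0465 and 0.0515 m or z of disc2 in the frame of seat between 0.0605 and 0.0655 m) and (z of disc3 in the frame of seat between 0.0045 and 0.0095 m or z of disc3 in the frame of seat between 0.0185 and 0.0235 m or z of disc3 in the frame of seat between 0.0325 and 0.0375 m or z of disc3 in the frame of seat between 0.0465 and 0.0515 m or z of disc3 in the frame of seat between 0.0605 and 0.0655 m) and (z of disc4 in the frame of seat between 0.0045 and 0.0095 m or z of disc4 in the frame of seat between 0.0185 and 0.0235 m or z of disc4 in the frame of seat between 0.0325 and 0.0375 m or z of disc4 in the frame of seat between 0.0465 and 0.0515 m or z of disc4 in the frame of seat between 0.0605 and 0.0655 m) and (z of disc5 in the frame of seat between 0.0045 and 0.0095 m or z of disc5 in the frame of seat between 0.0185 and 0.0235 m or z of disc5 in the frame of seat between 0.0325 and 0.0375 m or z of disc5 in the frame of seat between 0.0465 and 0.0515 m or z of disc5 in the frame of seat between 0.0605 and 0.0655 m) and horizontal distance between each of disc1, disc2, disc3, disc4, disc5 and seat below 0.007 m and linear speed of each of disc1, disc2, disc3, disc4, disc5 below 0.03 m/s and horizontal distance between lantern and tile_top below 0.03 m and z of lantern in the frame of tile_top between -0.004 and 0.004 m and angle between lantern's own z axis and vertical below 0.06 rad and value of joint trigger below 0.04 rad); the robot touches nothing.
It fails at once if a bystander (pot, mug, gift box, jar, spool or brush) is moved over 5 cm (distance of any of pot, mug, giftbox, candlejar, spool, brush from where it was at the start of the episode above 0.05 m).
Of disc1, disc3, disc5 only 1 to 3 are there at a start; the rules pass over those that are not, and their reading is None.
At some moment in a run one of disc1, disc2, disc3, disc4, disc5 may be knocked a few centimetres aside while the robot is not near it.
It also fails if it takes over 208 s, if anything falls off the work surface, if the arm or the gripper's body presses on something with over 40 N, if the wrist force passes 120 N, or if a joint passes its speed limit or range.

## Working session

There is one attempt and no reset: what is moved stays moved. The work goes in short steps, Python scripts to look and compute and a tool call to move; the robot and the scene stay as the last step left them, time stands still between calls to the robot, and variables do not carry over. Pictures are saved under pics/ and viewed, and the job is handed in when it is done.

Besides the shell and the picture viewer there is one more tool, called after "Emit:" as a command line: name --pt "numbers of a row" for each row, then --argument value for the rest. send_rows: Moves the arm, as the interface text tells. Its arguments: {"type":"object","properties":{"moves":{"type":"array"}},"required":["moves"]}

```bash
ls; mkdir -p pics
python3 - <<'E'
from rig import status, vision, bot, models
import cv2
s=status.read_state();print(s)
for c in("side","top"):
    r=vision.capture(c);cv2.imwrite(f"pics/{c}0.png",r["img"][:,:,::-1])
    print(c,r["fx"],r["fy"],r["cx"],r["cy"],r["pose"],[k for k in r])
E
```

```text
pics
{'time_s': 0.0, 'joint_positions': array([-8.55135366e+01,  3.02790005e+01,  8.21540638e+01, -1.54593783e-03,
        6.76883478e+01, -1.02281915e+01]), 'qvel': array([-0.00155483,  0.0196243 ,  0.02750708, -0.09525966,  0.01489635,
        0.14970854]), 'tau': array([ 3.01256323e-04, -4.40032625e+01, -1.76593852e+01,  6.33415324e-02,
        5.82923472e-02, -1.61487515e-04]), 'position': array([ 0.15870864, -0.60378168,  0.22158414]), 'tcp_rot': array([[ 9.67200241e-01,  2.54015075e-01, -1.90644043e-04],
       [ 2.54014903e-01, -9.67198002e-01,  2.11059455e-03],
       [ 3.51732295e-04, -2.08979398e-03, -9.99997755e-01]]), 'force': array([-0.12699378, -1.09647967, -0.51256063]), 'moment': array([-0.03674862,  0.02273945, -0.00570594]), 'opening': 0.9981293703721362}
side 454.05390621558274 454.05390621558274 323.99843470876976 233.2662376104428 [[-0.92215534  0.30888319 -0.2328534   0.29041516]
 [-0.38652648 -0.71236421  0.58577684  0.5640813 ]
 [ 0.01506019  0.63018125  0.77630199  0.88005919]
 [ 0.          0.          0.          1.        ]] ['img', 'depth', 'fx', 'fy', 'cx', 'cy', 'pose']
top 497.3516385470834 497.3516385470834 309.64276411017784 237.41380325558703 [[-0.01379584  0.99491606 -0.0997582   0.42429126]
 [-0.99958059 -0.01118203  0.02671327  0.00845837]
 [ 0.02546196  0.10008489  0.99465306  1.26932645]
 [ 0.          0.          0.          1.        ]] ['img', 'depth', 'fx', 'fy', 'cx', 'cy', 'pose']
```

View pics/top0.png

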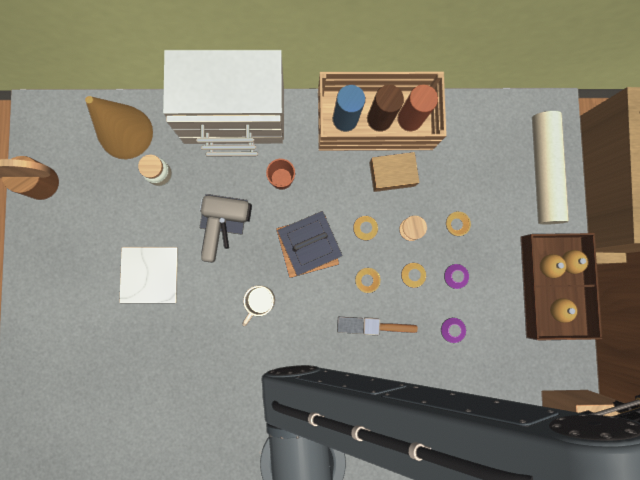

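View pics/side0.png

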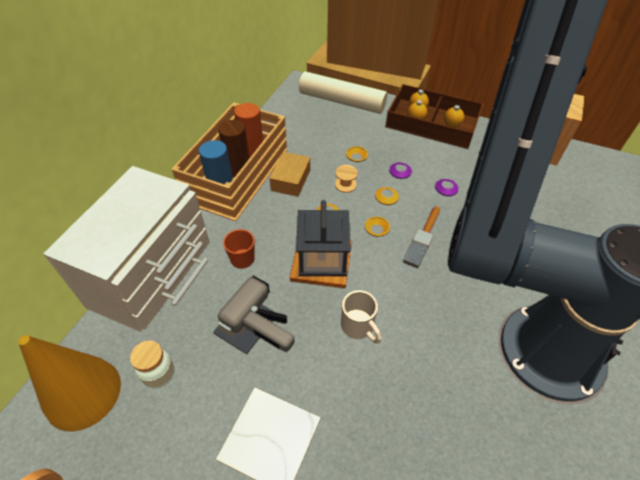

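```bash
cat > h.py <<'E'
from rig import status, vision, bot, models
import numpy as np, cv2
def ray(r,p):
    P=r["pose"];d=np.array([(p[0]-r["cx"])/r["fx"],-(p[1]-r["cy"])/r["fy"],-1.]);return P[:3,3],P[:3,:3]@d
def atz(r,p,z):
    o,d=ray(r,p);return o+d*(z-o[2])/d[2]
def proj(r,X):
    P=r["pose"];q=P[:3,:3].T@(np.asarray(X)-P[:3,3]);return np.array([r["cx"]+r["fx"]*q[0]/-q[2],r["cy"]-r["fy"]*q[1]/-q[2]])
def dep(r,p):
    o,d=ray(r,p);u,v=int(round(p[0])),int(round(p[1]));z=r["depth"][v,u];return o+d*z
def tri(ra,pa,rb,pb):
    o1,d1=ray(ra,pa);o2,d2=ray(rb,pb);d1=d1/np.linalg.norm(d1);d2=d2/np.linalg.norm(d2)
    A=np.stack([d1,-d2],1);t=np.linalg.lstsq(A,o2-o1,rcond=None)[0];a=o1+d1*t[0];b=o2+d2*t[1];return (a+b)/2,np.linalg.norm(a-b)
def cloud(r):
    v,u=np.mgrid[:480,:640];z=r["depth"];c=np.stack([(u-r["cx"])/r["fx"]*z,-(v-r["cy"])/r["fy"]*z,-z],-1)
    W=c@r["pose"][:3,:3].T+r["pose"][:3,3];W[z==0]=np.nan;return W
E
python3 - <<'E'
from h import *
np.set_printoptions(precision=4,suppress=True)
R={c:vision.capture(c) for c in("top","side")}
for n in["lantern","handle","seat","tile_top","trigger_pad","grip"]+["disc1","spool","pot","mug","brush","candlejar","giftbox"]:
    L={c:models.landmark_of(c,n) for c in R}
    for c in R:
        print(n,c,[(np.round(l["point"],1).tolist(),round(l["confidence"],2),dep(R[c],l["point"]).round(3).tolist()) for l in L[c][:8]])
    if n in("handle","tile_top","trigger_pad","grip","seat","lantern") and all(L.values()):
        print("   TRI",tri(R["top"],L["top"][0]["point"],R["side"],L["side"][0]["point"]))
t=R["top"]["img"][190:350,330:490,::-1];cv2.imwrite("pics/c1.png",cv2.resize(t,(640,640),interpolation=cv2.INTER_CUBIC)[:600])
t=R["side"]["img"][130:290,290:490,::-1];cv2.imwrite("pics/c2.png",cv2.resize(t,None,fx=3.7,fy=3.7,interpolation=cv2.INTER_CUBIC))
E
```

```text
lantern top [([306.4, 241.9], 0.69, [0.524, -0.014, 0.18])]
lantern side [([321.6, 256.6], 0.78, [0.509, 0.026, 0.085]), ([275.0, 317.3], 0.7, [0.54, 0.19, 0.069])]
   TRI (array([ 0.5329, -0.0184,  0.0172]), np.float64(0.011759803060112295))
handle top [([308.0, 239.2], 0.86, [0.53, -0.017, 0.172])]
handle side [([320.9, 215.1], 0.61, [0.528, -0.014, 0.171])]
   TRI (array([ 0.5304, -0.0177,  0.1654]), np.float64(0.0013945606387927615))
seat top []
seat side []
tile_top top [([150.5, 275.1], 0.95, [0.46, 0.376, 0.007]), ([369.3, 280.2], 0.19, [0.44, -0.176, 0.002])]
tile_top side [([269.8, 434.9], 0.88, [0.46, 0.38, 0.007])]
   TRI (array([ 0.461 ,  0.3781, -0.0003]), np.float64(0.0012330479871322873))
trigger_pad top [([225.1, 240.7], 0.6, [0.539, 0.181, 0.069])]
trigger_pad side [([273.8, 316.0], 0.8, [0.544, 0.188, 0.068])]
   TRI (array([0.5432, 0.1831, 0.059 ]), np.float64(0.006863578850835813))
grip top [([211.1, 239.6], 0.88, [0.541, 0.212, 0.079])]
grip side [([268.3, 328.2], 0.69, [0.539, 0.219, 0.075]), ([327.8, 215.1], 0.68, [0.527, -0.052, 0.131])]
   TRI (array([0.5426,
[... 993 characters left out ...]
64.4, 299.3], 0.77, [0.396, 0.09, 0.008])]
mug side [([356.2, 328.0], 0.63, [0.385, 0.138, 0.048])]
brush top [([378.1, 326.2], 0.63, [0.326, -0.192, 0.021]), ([408.6, 227.1], 0.21, [0.57, -0.271, 0.047])]
brush side [([424.7, 236.1], 0.68, [0.32, -0.176, 0.018]), ([343.2, 183.9], 0.67, [0.568, -0.265, 0.017]), ([271.8, 437.4], 0.53, [0.456, 0.381, 0.001])]
candlejar top [([368.2, 283.3], 0.64, [0.432, -0.173, -0.0]), ([158.0, 173.9], 0.56, [0.701, 0.34, 0.085]), ([307.2, 238.7], 0.26, [0.531, -0.016, 0.173])]
candlejar side [([157.0, 372.5], 0.8, [0.691, 0.375, 0.061])]
giftbox top [([391.3, 173.0], 0.72, [0.707, -0.232, 0.047])]
giftbox side [([290.7, 180.7], 0.59, [0.687, -0.191, 0.048])]
```

Run:
```python
from h import *
np.set_printoptions(precision=4,suppress=True)
r=vision.capture("top");W=cloud(r)
for u,v in[(366,228),(458,223),(368,280),(414,275),(456,276),(453,330)]:
    print((u,v)); print((W[v-14:v+15:2,u-14:u+15:2,2]*1000).round(0))
print("table", np.nanmedian(W[380:400,100:200,2]),np.nanmedian(W[300:320,380:440,2]))
```

```text
(366, 228)
[[ 1.  3.  3. -2.  3. -0.  3.  1.  2.  1.  1.  1.  2. -0.  2.]
 [ 0. -2.  5. -1.  5.  7. 12.  9. 11. -7. -0.  1.  2. -1.  5.]
 [ 2.  3.  2.  7.  4. 11.  9. 11. 12.  8. 10. -1.  1.  0.  4.]
 [-1. -3.  7.  7. 14. 19. 13. 13. 14. 13. 10. 11. -0.  1.  1.]
 [ 7. -6.  9. 14. 17. 16.  3.  5.  1. 12. 11. 12.  7.  4.  2.]
 [-5.  8.  6. 18. 16. -0.  3.  4.  3. -2. 14.  8.  6.  0.  2.]
 [-4.  9. 14. 15.  1.  5. -1. -2. -0. -2. 19. 10.  7.  2. -1.]
 [ 5.  9. 10. 17. -0.  2. -1.  0.  1. -1. 16. 12.  4.  1.  5.]
 [ 3. 14. 12. 11. 15. -1.  5.  5.  1.  2. 17. 14.  8.  1. -4.]
 [ 1.  6. 10. 11. 14. 14.  2.  4.  1. 10. 11.  7.  8.  1. -5.]
 [-5. -3.  6.  9. 12.  9. 13. 16. 13. 12.  7. 13.  0. nan  0.]
 [-5. -1.  1.  9.  7.  6. 13. 12. 15. 15.  9.  7.  3. -1.  5.]
 [ 5. -0.  0. -3.  9.  5.  5.  5.  6.  7. -7.  3.  6.  2.  1.]
 [ 1.  0. -3.  0. -1.  2. nan  1.  3. -0.  2.  2. -0.  2.  1.]
 [-5. -0.  0.  5.  1. -1. -2.  3. -3.  2.  3. -1.  2. -1.  1.]]
(458, 223)
[[-0. -1. -3.  3.  1. -0. -2.  5. -4.  3. -1. -0.  1.  0.  2.]
 [-4.  4.  6.  2. -4.  0.  2.  3. -0.  5.  1. -2. -0.  2.  7.]
 [-1. 
[... 3991 characters left out ...]
1.  9. 12.  0.  1.]
 [-4.  4.  7.  9. 13. 15.  1. -2. -1. -2. 16. 14. 12.  4.  0.]
 [-2. 11.  9. 13. 19. -1. -1.  1.  2.  1.  4. 13. 15. 10.  3.]
 [ 1.  4.  8. 13. 11.  2.  2.  2. -1.  1.  4. 13. 12. 11.  0.]
 [ 0.  5.  1. 11. 10.  1.  2.  1.  2. nan  0. 15.  7.  7.  6.]
 [ 1.  5.  7. 11. 12. 14.  4. -2.  3.  5.  1.  9. 11. 11. -3.]
 [ 1.  6. 14. 14.  8. 14. 14.  3.  4. 16. 17. 11. 10.  3.  3.]
 [ 2.  4.  0.  8. 12. 17. 15. 11. 16. 17. 11.  7.  1.  3.  0.]
 [-3.  2. -0. -1.  9. 13. 11. 12. 11. 14.  6.  5.  1.  0.  4.]
 [ 1. -2.  3.  1. -3.  7. 10.  7.  8.  4.  2.  0.  2.  0. -2.]
 [ 3. -2. -3. -3.  4.  3.  1. -0.  5. -3.  2.  0. -4. -1.  5.]]
table 0.0006097945320493459 0.0007635944303590048
```

```bash
cat > m1.py <<'E'
from h import *
np.set_printoptions(precision=4,suppress=True)
R={c:vision.capture(c) for c in("top","side")}
for c in R:
    W=cloud(R[c]).reshape(-1,3)
    m=(abs(W[:,0]-.53)<.06)&(abs(W[:,1]+.017)<.06)&(W[:,2]>.155)&(W[:,2]<.195)
    P=W[m];cc=P.mean(0);d=np.linalg.svd(P-cc)[2][0];s=(P-cc)@d
    print(c,m.sum(),cc,"dir",d,"mid",cc+d*(np.percentile(s,2)+np.percentile(s,98))/2,np.ptp(s),"z",np.percentile(P[:,2],[10,50,90]))
    m=(abs(W[:,0]-.53)<.09)&(abs(W[:,1]+.017)<.09)&(W[:,2]>.122)&(W[:,2]<.145)
    P=W[m];r=cv2.minAreaRect((P[:,:2]*1000).astype(np.float32));print("roof",r,P[:,2].mean())
    m=(abs(W[:,0]-.46)<.1)&(abs(W[:,1]-.377)<.1)&(W[:,2]>-.0)&(W[:,2]<.03)
    im=R[c]["img"].reshape(-1,3).astype(int);m&=(im.min(1)>185)
    P=W[m];r=cv2.minAreaRect((P[:,:2]*1000).astype(np.float32));print("tile",r,P.mean(0))
    rgb=R[c]["img"];hsv=cv2.cvtColor(rgb,cv2.COLOR_RGB2HSV)
    mk=cv2.inRange(hsv,(15,120,80),(32,255,255));n,l,st,ce=cv2.connectedComponentsWithStats(mk)
    for i in range(1,n):
        if st[i,4]>60:
            w=np.nanmean(cloud(R[c])[l==i],0);bb=(st[i,0]+st[i,2]/2-.5,st[i,1]+st[i,3]/2-.5)
            print("blob",st[i],ce[i].round(1),atz(R[c],bb,.008),w[2])
E
python3 m1.py
python3 - <<'E'
from h import *
W=0
E
```

```text
top 192 [ 0.5263 -0.0202  0.175 ] dir [-0.3904  0.9201 -0.0307] mid [ 0.5264 -0.0204  0.175 ] 0.08048979831241918 z [0.1719 0.1754 0.178 ]
roof ((527.0355834960938, -21.557907104492188), (115.36817932128906, 115.52533721923828), 22.844924926757812) 0.12888952507461823
tile ((461.084716796875, 381.353271484375), (139.54638671875, 135.7960205078125), 89.2040786743164) [0.4606 0.3814 0.0086]
blob [  86   97   66   62 2727] [120.  127.6] [0.8415 0.4643 0.008 ] 0.10123646965416946
blob [447 212  23  24 304] [458.5 222.9] [ 0.5825 -0.4083  0.008 ] 0.008571154708838357
blob [354 216  24  24 311] [364.8 227.8] [ 0.5747 -0.1689  0.008 ] 0.01097266963997731
blob [540 250  49  28 870] [563.  263.7] [ 0.4761 -0.6783  0.008 ] 0.056482573793929076
blob [402 263  24  24 315] [412.9 274.5] [ 0.453  -0.2884  0.008 ] 0.010741746044032788
blob [356 268  24  24 312] [368.  279.6] [ 0.4419 -0.1707  0.008 ] 0.008575083467418346
blob [550 298  28  25 458] [563.1 310.2] [ 0.3578 -0.6692  0.008 ] 0.054906830417101475
side 197 [ 0.5235 -0.0116  0.1704] dir [-0.3863  0.9192 -0.0768] mid [ 0.5252 -0.0158  0.170
[... 922 characters left out ...]
3055
blob [ 199  148  111   73 1574] [278.3 178. ] [ 0.792  -0.1769  0.008 ] 0.03175522844142855
blob [335 165  22  27 439] [345.7 177.7] [ 0.5734 -0.2979  0.008 ] 0.029615637908890338
blob [375 187  24  18 262] [386.6 196.1] [ 0.4494 -0.2795  0.008 ] 0.006168392530360621
blob [425 207  15  25 108] [431.8 219.1] [ 0.3173 -0.2468  0.008 ] 0.015945581488117602
blob [365 217  25  20 304] [377.2 225.1] [ 0.4384 -0.1671  0.008 ] 0.0058417599146265795
blob [290 252  56  32 374] [314.  273.6] [0.5262 0.0069 0.008 ] 0.01997410684319306
blob [131 341  32  30 713] [146.  355.1] [0.7578 0.3415 0.008 ] 0.08717913128586711
blob [ 22 470  22  10 103] [ 32.7 475.8] [0.8045 0.5959 0.008 ] 0.1817018116369249
```

View pics/c1.png

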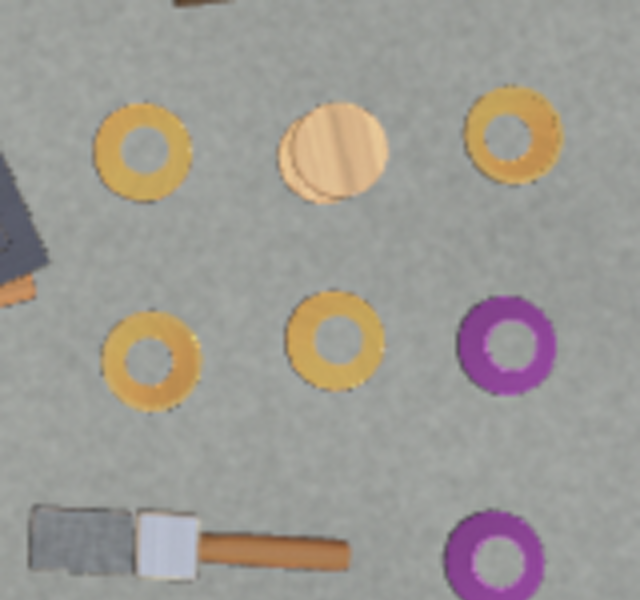

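View pics/c2.png

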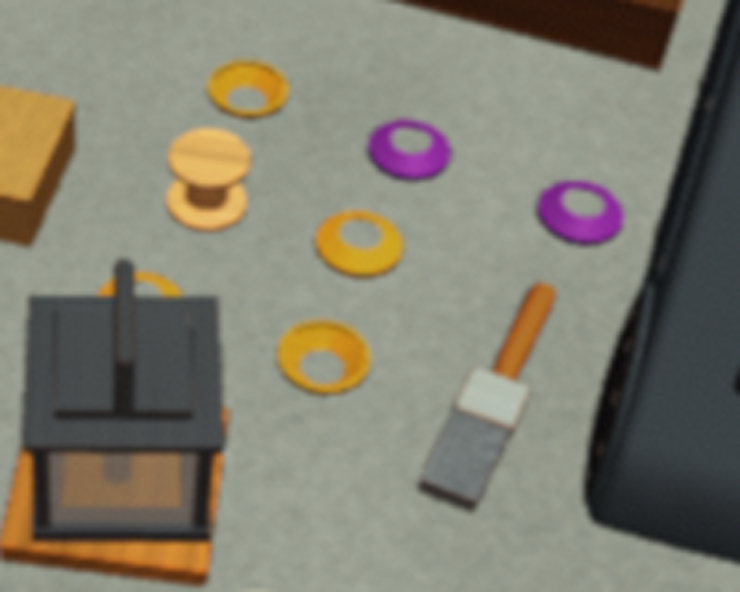

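```bash
cat > plan.py <<'E'
# usage: plan.py x y z ang  -> tool-frame delta in move units, after/before turning
import sys
from h import *
def st(): 
    s=status.read_state();R=s["tcp_rot"];a=np.degrees(np.arctan2(R[1,0],R[0,0]));return s,R,a
if __name__=="__main__":
    x,y,z,ang=map(float,sys.argv[1:5]);s,R,a=st();d=np.array([x,y,z])-s["position"]
    t=(ang-a+180)%360-180;c=np.radians(ang)
    Rn=np.array([[np.cos(c),np.sin(c),0],[np.sin(c),-np.cos(c),0],[0,0,-1.]])
    e=R.T@Rn;w=cv2.Rodrigues(e)[0].ravel()*18/np.pi
    print("t",round(s["time_s"],2),"pos",s["position"].round(4),"ang",round(a,2),"open",round(s["opening"],3),"F",s["force"].round(1),"q1",s["joint_positions"][0].round(1),"q6",s["joint_positions"][5].round(1))
    print("turn units",w.round(3),"| shift now",(R.T@d/.025).round(3),"| shift after turn",(Rn.T@d/.025).round(3))
E
python3 plan.py 0.527 -0.0185 0.23 113.2
```

```text
t 1.65 pos [ 0.1587 -0.6045  0.2225] ang 14.71 open 1.004 F [-0.9  0.3  0.1] q1 -85.5 q6 -10.2
turn units [-0.    -0.    -9.849] | shift now [ 20.2   -18.928  -0.298] | shift after turn [15.74  22.773 -0.299]
```

Emit:
send_rows --pt "0 0 -0.15 0 0 -0.985 -1" --pt "0 0 -0.15 0 0 -0.985 -1" --pt "0 0 0 0 0 -0.985 -1" --pt "0 0 0 0 0 -0.985 -1" --pt "0 0 0 0 0 -0.985 -1" --pt "0 0 0 0 0 -0.985 -1" --pt "0 0 0 0 0 -0.985 -1" --pt "0 0 0 0 0 -0.985 -1" --pt "0 0 0 0 0 -0.985 -1" --pt "0 0 0 0 0 -0.985 -1" --pt "0.685 0.99 0 0 0 0 -1" --pt "0.685 0.99 0 0 0 0 -1"

```text
time_s: 3.15
position: [0.1909, -0.5531, 0.2299]
tcp_rot: [[-0.393, 0.919, 0.0], [0.919, 0.393, 0.0], [-0.0, 0.0, -1.0]]
force: [0.1, 0.4, 0.2]
opening: 0.998
```

Emit:
send_rows --pt "0.685 0.99 0 0 0 0 -1" --pt "0.685 0.99 0 0 0 0 -1" --pt "0.685 0.99 0 0 0 0 -1" --pt "0.685 0.99 0 0 0 0 -1" --pt "0.685 0.99 0 0 0 0 -1" --pt "0.685 0.99 0 0 0 0 -1" --pt "0.685 0.99 0 0 0 0 -1" --pt "0.685 0.99 0 0 0 0 -1" --pt "0.685 0.99 0 0 0 0 -1" --pt "0.685 0.99 0 0 0 0 -1" --pt "0.685 0.99 0 0 0 0 -1" --pt "0.685 0.99 0 0 0 0 -1"

```text
time_s: 4.65
position: [0.3833, -0.2468, 0.2303]
tcp_rot: [[-0.394, 0.919, 0.001], [0.919, 0.394, -0.001], [-0.001, 0.0, -1.0]]
force: [0.7, 0.1, -0.3]
opening: 0.993
```

Emit:
send_rows --pt "0.685 0.99 0 0 0 0 -1" --pt "0.685 0.99 0 0 0 0 -1" --pt "0.685 0.99 0 0 0 0 -1" --pt "0.685 0.99 0 0 0 0 -1" --pt "0.685 0.99 0 0 0 0 -1" --pt "0.685 0.99 0 0 0 0 -1" --pt "0.685 0.99 0 0 0 0 -1" --pt "0.685 0.99 0 0 0 0 -1" --pt "0.685 0.99 0 0 0 0 -1" --pt "0 0 0 0 0 0 -1"

```text
time_s: 5.9
position: [0.5275, -0.0168, 0.2302]
tcp_rot: [[-0.397, 0.918, 0.001], [0.918, 0.397, -0.0], [-0.0, 0.001, -1.0]]
force: [-0.1, -0.1, 0.9]
opening: 0.999
```

```bash
python3 plan.py 0.527 -0.0185 0.23 113.2
python3 - <<'E'
from h import *
for c in("side","top"):
    r=vision.capture(c);cv2.imwrite(f"pics/{c}1.png",r["img"][:,:,::-1])
E
```

```text
t 5.9 pos [ 0.5275 -0.0168  0.2302] ang 113.38 open 0.999 F [-0.1 -0.1  0.9] q1 -14.0 q6 -37.4
turn units [0.005 0.003 0.018] | shift now [-0.053 -0.047  0.007] | shift after turn [-0.053 -0.046  0.007]
```

View pics/side1.png

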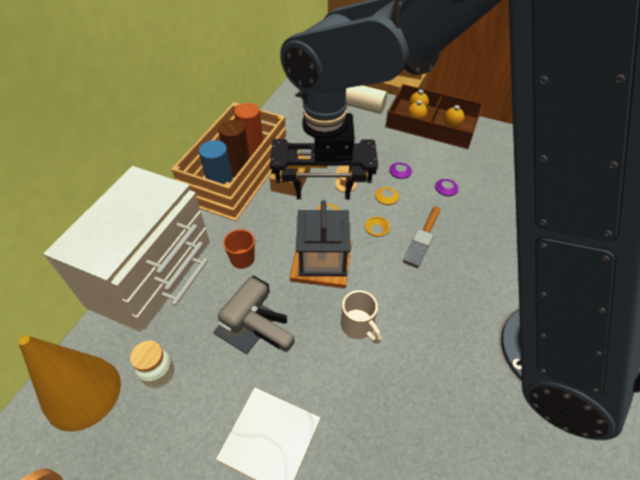

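View pics/top1.png

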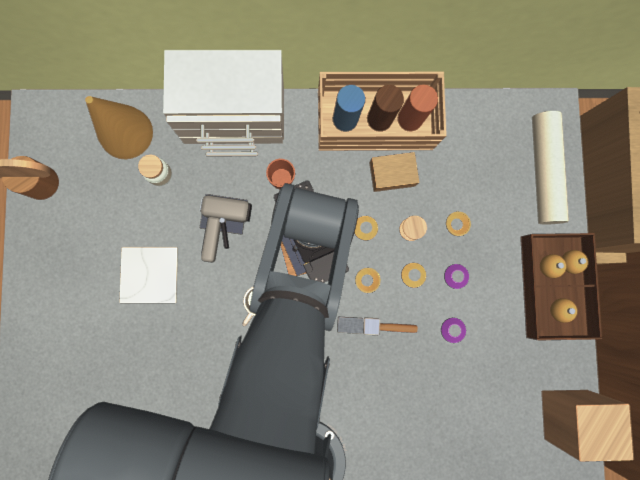

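Emit:
send_rows --pt "-0.05 -0.03 0.7 0 0 0 -1" --pt "0 0 0.7 0 0 0 -1" --pt "0 0 0.7 0 0 0 -1" --pt "0 0 0.7 0 0 0 -1" --pt "0 0 0.4 0 0 0 -1" --pt "0 0 0 0 0 0 0" --pt "0 0 0 0 0 0 1" --pt "0 0 0 0 0 0 1" --pt "0 0 0 0 0 0 1" --pt "0 0 0 0 0 0 1" --pt "0 0 0 0 0 0 1"

```text
time_s: 7.38
position: [0.5265, -0.0195, 0.1501]
tcp_rot: [[-0.394, 0.919, 0.0], [0.919, 0.394, -0.0], [-0.0, 0.0, -1.0]]
force: [-0.4, -0.3, 0.5]
opening: 0.405
```

```bash
python3 plan.py 0.527 -0.0185 0.27 113.2
python3 - <<'E'
from h import *
for c in("side",):
    r=vision.capture(c);t=r["img"][80:300,220:440,::-1];cv2.imwrite(f"pics/{c}2.png",cv2.resize(t,(600,600)))
E
```

```text
t 7.38 pos [ 0.5265 -0.0195  0.1501] ang 113.22 open 0.405 F [-0.4 -0.3  0.5] q1 -14.3 q6 -37.5
turn units [0.001 0.    0.002] | shift now [ 0.029  0.034 -4.795] | shift after turn [ 0.029  0.033 -4.795]
```

View pics/side2.png

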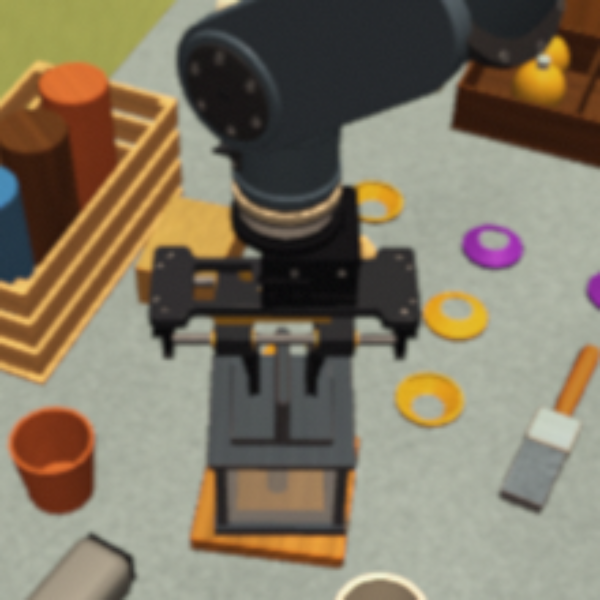

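Emit:
send_rows --pt "0 0 0 0 0 0 1" --pt "0 0 0 0 0 0 1" --pt "0 0 0 0 0 0 1" --pt "0 0 0 0 0 0 1" --pt "0 0 0 0 0 0 1" --pt "0 0 0 0 0 0 1" --pt "0 0 0 0 0 0 1"

```text
time_s: 8.3
position: [0.5265, -0.0195, 0.15]
tcp_rot: [[-0.394, 0.919, 0.0], [0.919, 0.394, 0.0], [0.0, 0.0, -1.0]]
force: [0.5, 1.1, -0.1]
opening: 0.125
```

Emit:
send_rows --pt "0 0 0 0 0 0 1" --pt "0 0 -0.2 0 0 0 1" --pt "0 0 -0.4 0 0 0 1" --pt "0 0 -0.5 0 0 0 1" --pt "0 0 -0.5 0 0 0 1" --pt "0 0 -0.5 0 0 0 1" --pt "0 0 -0.5 0 0 0 1" --pt "0 0 -0.5 0 0 0 1" --pt "0 0 -0.5 0 0 0 1" --pt "0 0 -0.5 0 0 0 1" --pt "0 0 -0.4 0 0 0 1" --pt "0 0 0 0 0 0 1"

```text
time_s: 9.8
position: [0.5271, -0.0197, 0.2635]
tcp_rot: [[-0.394, 0.919, 0.002], [0.919, 0.394, -0.001], [-0.001, 0.002, -1.0]]
force: [0.1, -1.1, -4.2]
opening: 0.125
```

```bash
python3 plan.py 0.461 0.379 0.27 89.6
python3 - <<'E'
from h import *
for c in("side",):
    r=vision.capture(c);t=r["img"][80:300,220:440,::-1];cv2.imwrite(f"pics/{c}3.png",cv2.resize(t,(600,600)))
E
```

```text
t 9.8 pos [ 0.5271 -0.0197  0.2635] ang 113.21 open 0.125 F [ 0.1 -1.1 -4.2] q1 -14.3 q6 -37.5
turn units [0.011 0.005 2.361] | shift now [15.699  3.858 -0.274] | shift after turn [15.93  -2.754 -0.26 ]
```

View pics/side3.png

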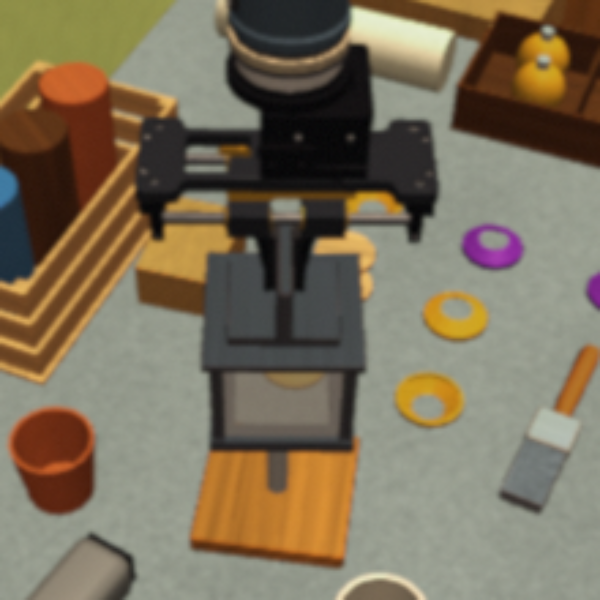

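Emit:
send_rows --pt "0 0 -0.1 0 0 0.787 1" --pt "0 0 -0.1 0 0 0.787 1" --pt "0 0 -0.05 0 0 0.787 1" --pt "0.4 -0.07 0 0 0 0 1" --pt "0.8 -0.138 0 0 0 0 1" --pt "0.8 -0.138 0 0 0 0 1" --pt "0.8 -0.138 0 0 0 0 1" --pt "0.8 -0.138 0 0 0 0 1" --pt "0.8 -0.138 0 0 0 0 1" --pt "0.8 -0.138 0 0 0 0 1" --pt "0.8 -0.138 0 0 0 0 1" --pt "0.8 -0.138 0 0 0 0 1"

```text
time_s: 11.35
position: [0.497, 0.1528, 0.2685]
tcp_rot: [[0.004, 1.0, -0.001], [1.0, -0.004, 0.001], [0.001, -0.001, -1.0]]
force: [0.2, -0.2, -3.9]
opening: 0.131
```

Emit:
send_rows --pt "0.8 -0.138 0 0 0 0 1" --pt "0.8 -0.138 0 0 0 0 1" --pt "0.8 -0.138 0 0 0 0 1" --pt "0.8 -0.138 0 0 0 0 1" --pt "0.8 -0.138 0 0 0 0 1" --pt "0.8 -0.138 0 0 0 0 1" --pt "0.8 -0.138 0 0 0 0 1" --pt "0.8 -0.138 0 0 0 0 1" --pt "0.8 -0.138 0 0 0 0 1" --pt "0.5 -0.09 0 0 0 0 1" --pt "0.3 -0.05 0 0 0 0 1" --pt "0 0 0 0 0 0 1"

```text
time_s: 12.85
position: [0.4651, 0.3511, 0.2687]
tcp_rot: [[0.006, 1.0, 0.0], [1.0, -0.006, -0.0], [-0.0, 0.0, -1.0]]
force: [-0.2, -0.5, -4.6]
opening: 0.125
```

```bash
python3 plan.py 0.461 0.380 0.138 89.6
python3 - <<'E'
from h import *
for c in("side","top"):
    r=vision.capture(c);cv2.imwrite(f"pics/{c}4.png",r["img"][:,:,::-1])
    if c=="top":
        W=cloud(r).reshape(-1,3)
        im=r["img"]
        # tile yaw and lantern roof
        m=(abs(W[:,0]-.46)<.09)&(abs(W[:,1]-.38)<.09)&(W[:,2]>.225)&(W[:,2]<.25)
        print(m.sum())
E
```

```text
t 12.85 pos [0.4651 0.3511 0.2687] ang 89.63 open 0.125 F [-0.2 -0.5 -4.6] q1 26.1 q6 26.4
turn units [0.    0.001 0.003] | shift now [ 1.154 -0.173  5.229] | shift after turn [ 1.153 -0.174  5.229]
1173
```

View pics/side4.png

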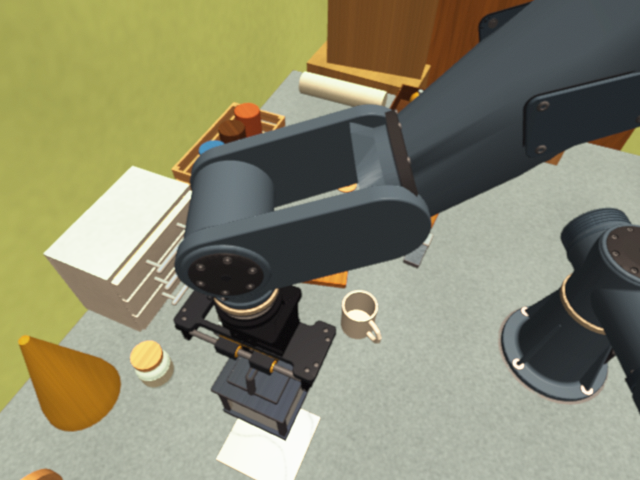

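Emit:
send_rows --pt "0.4 -0.06 0 0 0 0 1" --pt "0.4 -0.06 0 0 0 0 1" --pt "0.35 -0.05 0.4 0 0 0 1" --pt "0 0 0.7 0 0 0 1" --pt "0 0 0.7 0 0 0 1" --pt "0 0 0.7 0 0 0 1" --pt "0 0 0.7 0 0 0 1" --pt "0 0 0.7 0 0 0 1" --pt "0 0 0.5 0 0 0 1" --pt "0 0 0.4 0 0 0 1" --pt "0 0 0.2 0 0 0 1" --pt "0 0 0.0 0 0 0 1"

```text
time_s: 14.45
position: [0.4611, 0.3797, 0.1437]
tcp_rot: [[0.007, 1.0, -0.0], [1.0, -0.007, -0.0], [-0.0, -0.0, -1.0]]
force: [0.6, -0.5, -4.0]
opening: 0.123
```

```bash
python3 plan.py 0.461 0.380 0.138 89.6
python3 - <<'E'
from h import *
for c in("side",):
    r=vision.capture(c);t=r["img"][280:480,150:400,::-1];cv2.imwrite(f"pics/{c}5.png",cv2.resize(t,(750,600)))
E
```

```text
t 14.45 pos [0.4611 0.3797 0.1437] ang 89.6 open 0.123 F [ 0.6 -0.5 -4. ] q1 28.8 q6 29.2
turn units [-0.001  0.     0.   ] | shift now [ 0.013 -0.004  0.227] | shift after turn [ 0.013 -0.004  0.227]
```

View pics/side5.png

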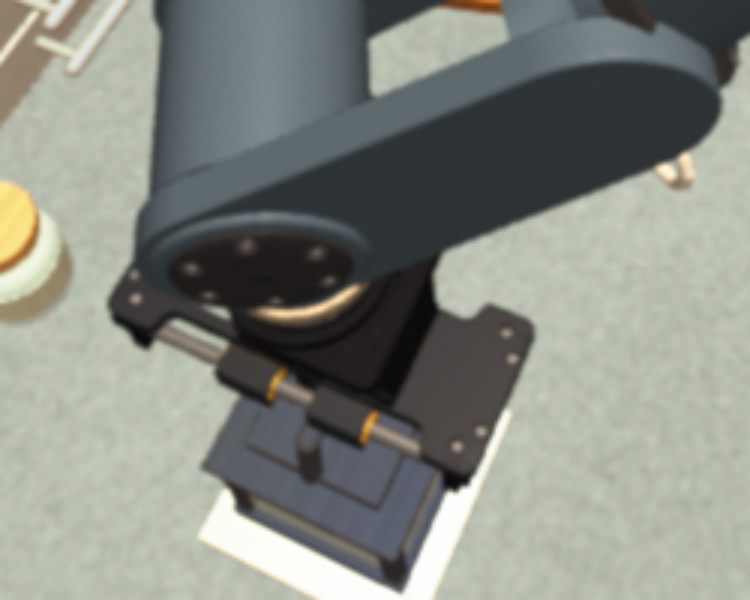

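Nearly seated; ease down until the tile takes the weight.

Emit:
send_rows --pt "0 0 0.08 0 0 0 1" --pt "0 0 0.05 0 0 0 1" --pt "0 0 0.05 0 0 0 1" --pt "0 0 0.04 0 0 0 1" --pt "0 0 0 0 0 0 1"

```text
time_s: 15.12
position: [0.4611, 0.3796, 0.1382]
tcp_rot: [[0.007, 1.0, -0.0], [1.0, -0.007, -0.0], [-0.0, -0.0, -1.0]]
force: [-0.7, 0.2, -5.0]
opening: 0.122
```

Emit:
send_rows --pt "0 0 0.03 0 0 0 1" --pt "0 0 0 0 0 0 1"

```text
time_s: 15.38
position: [0.4614, 0.3798, 0.138]
tcp_rot: [[0.007, 1.0, 0.001], [1.0, -0.007, 0.0], [0.0, 0.001, -1.0]]
force: [0.2, -0.5, -1.0]
opening: 0.129
```

Emit:
send_rows --pt "0 0 0 0 0 0 0.5" --pt "0 0 0 0 0 0 0" --pt "0 0 0 0 0 0 -0.5" --pt "0 0 0 0 0 0 -0.5" --pt "0 0 0 0 0 0 -0.5" --pt "0 0 0 0 0 0 -0.5" --pt "0 0 0 0 0 0 -0.5" --pt "0 0 0 0 0 0 -0.5" --pt "0 0 -0.5 0 0 0 -1" --pt "0 0 -0.9 0 0 0 -1" --pt "0 0 -0.9 0 0 0 -1" --pt "0 0 -0.9 0 0 0 -1"

```text
time_s: 16.88
position: [0.4613, 0.3798, 0.2192]
tcp_rot: [[0.007, 1.0, 0.001], [1.0, -0.007, 0.001], [0.001, 0.001, -1.0]]
force: [-0.2, 0.5, -0.3]
opening: 0.991
```

```bash
sed -i 's/P=W\[m\];r=cv2.minA/P=W[m]\n    if len(P)<5: continue\n    r=cv2.minA/' m1.py; python3 plan.py 0.575 -0.172 0.2 90
python3 - <<'E'
from h import *
for c in("side","top"):
    r=vision.capture(c);cv2.imwrite(f"pics/{c}6.png",r["img"][:,:,::-1])
E
```

```text
t 16.88 pos [0.4613 0.3798 0.2192] ang 89.6 open 0.991 F [-0.2  0.5 -0.3] q1 28.8 q6 29.2
turn units [ 0.005 -0.003 -0.04 ] | shift now [-22.039   4.701   0.762] | shift after turn [-22.071   4.549   0.769]
```

View pics/side6.png

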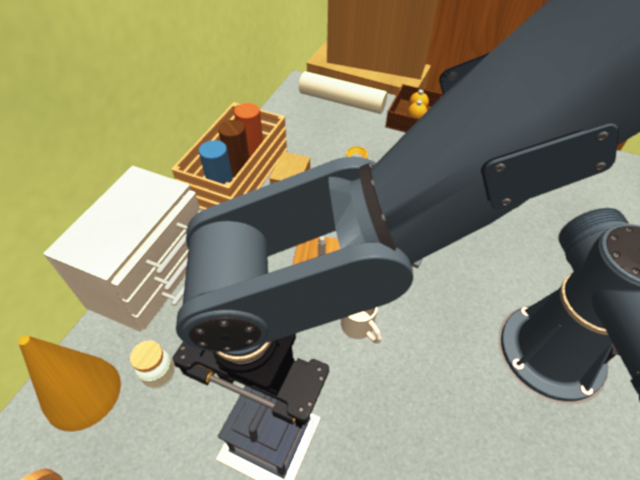

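View pics/top6.png

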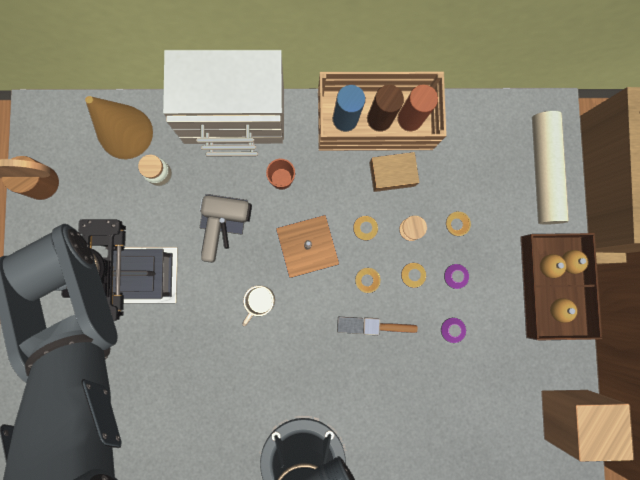

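```bash
cat > m2.py <<'E'
from h import *
np.set_printoptions(precision=4,suppress=True)
r=vision.capture("top");W=cloud(r);hsv=cv2.cvtColor(r["img"],cv2.COLOR_RGB2HSV)
mk=cv2.inRange(hsv,(14,110,70),(33,255,255))
m=(W[...,2]<.03)&(W[...,0]>.25)&(W[...,0]<.66)&(W[...,1]>-.52)&(W[...,1]<-.1)
m=(mk>0)&np.nan_to_num(m).astype(bool)
n,l,st,ce=cv2.connectedComponentsWithStats(m.astype(np.uint8))
for i in range(1,n):
    if st[i,4]>150:
        ys,xs=np.nonzero(l==i);c=cv2.convexHull(np.stack([xs,ys],1).astype(np.float32));(u,v),rad=cv2.minEnclosingCircle(c)
        e=cv2.fitEllipse(c);q=W[l==i];ctr0=atz(r,e[0],.007)[:2];d=np.hypot(*(q[:,:2]-ctr0).T);inn=np.nanmedian(q[d<.02,2]);out=np.nanmedian(q[(d>.026)&(d<.034),2])
        face="U" if inn>out else "D";ctr=atz(r,e[0],.004 if face=="U" else .011)
        print(face,"area",st[i,4],"px",np.round(e[0],1),"diam",np.round(np.array(e[1])*(1.26/r["fx"]),4),"xyz",ctr,"in/out",round(inn,4),round(out,4))
def hole(r): pass
E
python3 m2.py
python3 - <<'E'
from h import *
np.set_printoptions(precision=4,suppress=True)
T=vision.capture("top");S=vision.capture("side")
W=cloud(T);z=W[...,2]
m=(abs(W[...,0]-.53)<.03)&(abs(W[...,1]+.02)<.03)&(z>.05)&(z<.11);v,u=np.nonzero(m)
print("spindle px",u.min(),u.max(),v.min(),v.max(),W[m].mean(0),np.percentile(W[m][:,2],[50,90]))
m=(abs(W[...,0]-.53)<.1)&(abs(W[...,1]+.02)<.1)&(abs(z-.02)<.008)
P=W[m];print("plinth",cv2.minAreaRect((P[:,:2]*1000).astype(np.float32)),P.mean(0))
im=cv2.cvtColor(T["img"],cv2.COLOR_RGB2HSV);mk=cv2.inRange(im,(3,90,60),(16,255,255));mk[:205]=0;mk[285:]=0;mk[:,:265]=0;mk[:,350:]=0
v,u=np.nonzero(mk);rr=cv2.minAreaRect(np.stack([u,v],1).astype(np.float32));print(rr,atz(T,rr[0],.02))
for c,R in(("top",T),("side",S)):
    for n in("seat",): print(c,n,[(l["point"],l["confidence"],atz(R,l["point"],.02)) for l in models.landmark_of(c,n)][:3])
a=T["img"][205:285,265:350,::-1];cv2.imwrite("pics/sp_t.png",cv2.resize(a,None,fx=7,fy=7,interpolation=cv2.INTER_NEAREST))
E
```

```text
D area 331 px [457.9 223.3] diam [0.0594 0.0603] xyz [ 0.5826 -0.4071  0.011 ] in/out 0.0035 0.0136
U area 318 px [365.2 227.6] diam [0.0595 0.0604] xyz [ 0.5749 -0.1687  0.004 ] in/out 0.0137 0.0082
U area 327 px [413.2 274.7] diam [0.06   0.0613] xyz [ 0.4526 -0.2886  0.004 ] in/out 0.0138 0.0083
D area 338 px [367.5 279.9] diam [0.0604 0.0612] xyz [ 0.4409 -0.1702  0.011 ] in/out 0.0033 0.0127
U area 175 px [396.6 327.9] diam [0.0143 0.1159] xyz [ 0.3194 -0.2419  0.004 ] in/out 0.0199 0.0186
spindle px 304 311 240 248 [ 0.5269 -0.0178  0.0858] [0.0889 0.095 ]
plinth ((528.7167358398438, -18.342483520507812), (130.29991149902344, 130.04347229003906), 14.602263450622559) [ 0.5279 -0.0181  0.0207]
((307.0888366699219, 245.91973876953125), (51.06645584106445, 51.17351531982422), 74.47589111328125) [ 0.5281 -0.0184  0.02  ]
top seat [([311.6, 247.0], 0.82, array([ 0.5253, -0.0297,  0.02  ]))]
side seat [([323.0, 257.3], 0.73, array([ 0.5225, -0.0172,  0.02  ]))]
```

View pics/sp_t.png

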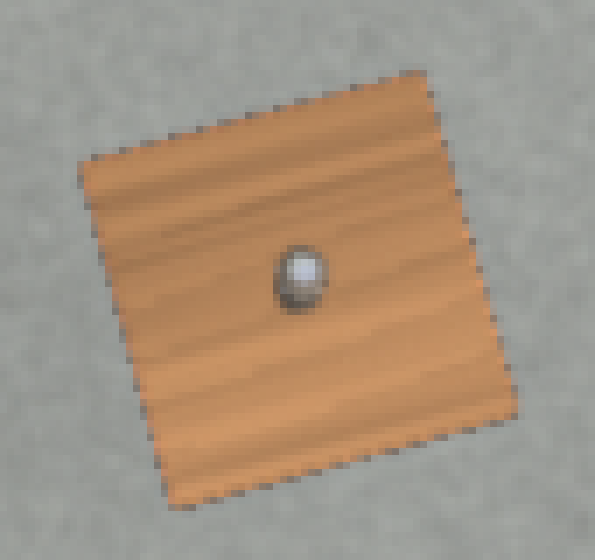

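Emit:
send_rows --pt "-0.95 0.2 0 0 0 -0.04 -1" --pt "-0.95 0.2 0 0 0 0 -1" --pt "-0.95 0.2 0 0 0 0 -1" --pt "-0.95 0.2 0 0 0 0 -1" --pt "-0.95 0.2 0 0 0 0 -1" --pt "-0.95 0.2 0 0 0 0 -1" --pt "-0.95 0.2 0 0 0 0 -1" --pt "-0.95 0.2 0 0 0 0 -1" --pt "-0.95 0.2 0 0 0 0 -1" --pt "-0.95 0.2 0 0 0 0 -1" --pt "-0.95 0.2 0 0 0 0 -1" --pt "-0.95 0.2 0 0 0 0 -1"

```text
time_s: 18.73
position: [0.5205, 0.0938, 0.2166]
tcp_rot: [[0.0, 1.0, -0.002], [1.0, -0.0, 0.0], [0.0, -0.002, -1.0]]
force: [0.3, -0.5, 0.5]
opening: 1.0
```

Emit:
send_rows --pt "-0.95 0.2 0.1 0 0 0 -1" --pt "-0.95 0.2 0.1 0 0 0 -1" --pt "-0.95 0.2 0.1 0 0 0 -1" --pt "-0.95 0.2 0.1 0 0 0 -1" --pt "-0.95 0.2 0.1 0 0 0 -1" --pt "-0.95 0.2 0.1 0 0 0 -1" --pt "-0.95 0.2 0.1 0 0 0 -1" --pt "-0.95 0.2 0 0 0 0 -1" --pt "-0.95 0.2 0 0 0 0 -1" --pt "-0.95 0.2 0 0 0 0 -1" --pt "0 0 0 0 0 0 -1"

```text
time_s: 20.1
position: [0.5717, -0.1451, 0.2001]
tcp_rot: [[0.003, 1.0, 0.001], [1.0, -0.003, -0.001], [-0.001, 0.001, -1.0]]
force: [-0.2, -0.0, 0.7]
opening: 0.996
```

```bash
python3 plan.py 0.5745 -0.168 0.003 90
python3 - <<'E'
from h import *
np.set_printoptions(precision=4,suppress=True)
for c in("side","top"):
    r=vision.capture(c);cv2.imwrite(f"pics/{c}7.png",r["img"][:,:,::-1])
    W=cloud(r);m=(abs(W[...,0]-.455)<.09)&(abs(W[...,1]-.38)<.09)&(W[...,2]>.105)&(W[...,2]<.13)
    print("roof",c,cv2.minAreaRect((W[m][:,:2]*1000).astype(np.float32)),np.median(W[m],0))
E
```

```text
t 20.1 pos [ 0.5717 -0.1451  0.2001] ang 89.86 open 0.996 F [-0.2 -0.   0.7] q1 -25.1 q6 -24.9
turn units [ 0.006  0.003 -0.014] | shift now [-0.91   0.107  7.885] | shift after turn [-0.915  0.113  7.884]
roof side ((460.5604553222656, 379.70880126953125), (116.28268432617188, 116.63914489746094), 89.28121948242188) [0.4517 0.387  0.1101]
roof top ((461.78131103515625, 377.1696472167969), (118.10501098632812, 113.29827117919922), 89.314697265625) [0.4559 0.3729 0.1139]
```

View pics/side7.png

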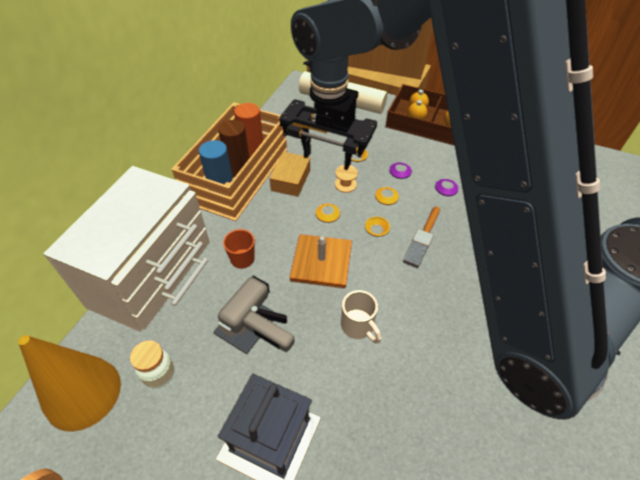

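View pics/top7.png

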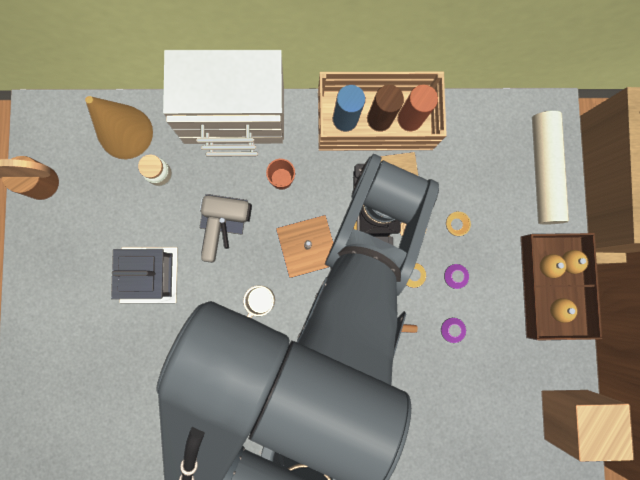

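Emit:
send_rows --pt "-0.5 0.05 0.4 0 0 -0.014 -1" --pt "-0.41 0.06 0.8 0 0 0 -1" --pt "0 0 0.9 0 0 0 -1" --pt "0 0 0.9 0 0 0 -1" --pt "0 0 0.9 0 0 0 -1" --pt "0 0 0.9 0 0 0 -1" --pt "0 0 0.9 0 0 0 -1" --pt "0 0 0.8 0 0 0 -1" --pt "0 0 0.6 0 0 0 -1" --pt "0 0 0.3 0 0 0 -1" --pt "0 0 0 0 0 0 -1" --pt "0 0 0 0 0 0 -1"

```text
time_s: 21.7
position: [0.5743, -0.1658, 0.0157]
tcp_rot: [[-0.003, 1.0, 0.001], [1.0, 0.003, -0.001], [-0.001, 0.001, -1.0]]
force: [0.0, 0.1, -0.0]
opening: 1.003
```

```bash
python3 plan.py 0.5745 -0.168 0.002 90
python3 - <<'E'
from h import *
r=vision.capture("side");t=r["img"][100:260,240:440,::-1];cv2.imwrite("pics/side8.png",cv2.resize(t,(750,600)))
E
```

```text
t 21.7 pos [ 0.5743 -0.1658  0.0157] ang 90.15 open 1.003 F [ 0.   0.1 -0. ] q1 -26.8 q6 -27.0
turn units [0.007 0.004 0.015] | shift now [-0.086  0.008  0.547] | shift after turn [-0.086  0.009  0.547]
```

View pics/side8.png

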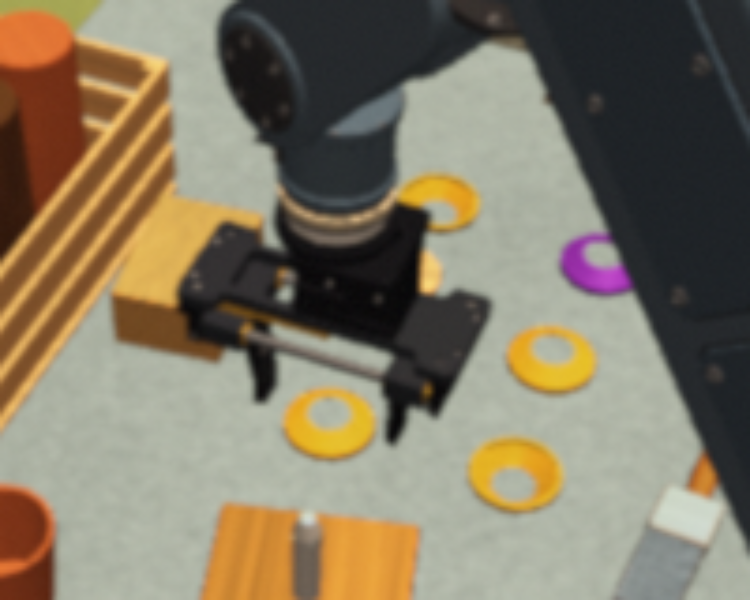

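Emit:
send_rows --pt "-0.086 0 0.3 0 0 0 -1" --pt "0 0 0.15 0 0 0 -1" --pt "0 0 0.07 0 0 0 -1" --pt "0 0 0 0 0 0 -1" --pt "0 0 0 0 0 0 1" --pt "0 0 0 0 0 0 1" --pt "0 0 0 0 0 0 1" --pt "0 0 0 0 0 0 1" --pt "0 0 0 0 0 0 1" --pt "0 0 0 0 0 0 1" --pt "0 0 0 0 0 0 1"

```text
time_s: 23.12
position: [0.574, -0.1678, 0.0022]
tcp_rot: [[-0.002, 1.0, 0.001], [1.0, 0.002, -0.0], [-0.0, 0.001, -1.0]]
force: [0.1, -0.8, 0.0]
opening: 0.719
```

Emit:
send_rows --pt "0 0 -0.1 0 0 0 1" --pt "0 0 -0.3 0 0 0 1" --pt "0 0 -0.6 0 0 0 1" --pt "0 0 -0.8 0 0 0 1" --pt "0 0 -0.8 0 0 0 1" --pt "0 0 -0.8 0 0 0 1" --pt "0 0 -0.8 0 0 0 1" --pt "0 0 -0.6 0 0 0 1" --pt "0 0 -0.4 0 0 0 1" --pt "0 0 0 0 0 0 1"

```text
time_s: 24.38
position: [0.5741, -0.168, 0.1329]
tcp_rot: [[-0.002, 1.0, 0.001], [1.0, 0.002, -0.001], [-0.001, 0.001, -1.0]]
force: [-0.0, 0.9, -1.6]
opening: 0.718
```

```bash
python3 plan.py 0.527 -0.0175 0.13 90
python3 - <<'E'
from h import *
r=vision.capture("side");t=r["img"][100:260,240:440,::-1];cv2.imwrite("pics/side9.png",cv2.resize(t,(750,600)))
E
```

```text
t 24.38 pos [ 0.5741 -0.168   0.1329] ang 90.14 open 0.718 F [-0.   0.9 -1.6] q1 -27.0 q6 -27.1
turn units [0.008 0.004 0.014] | shift now [ 6.024 -1.87   0.109] | shift after turn [ 6.02  -1.885  0.116]
```

View pics/side9.png

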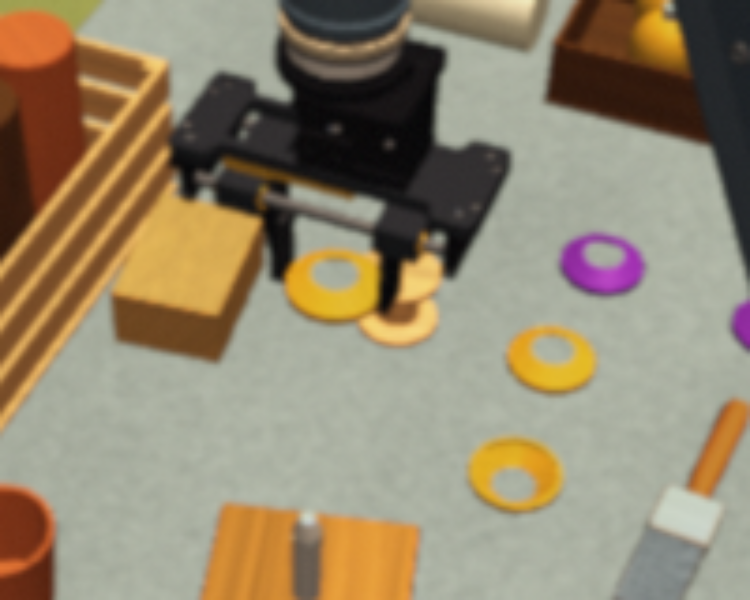

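Emit:
send_rows --pt "0.4 -0.125 0 0 0 0 1" --pt "0.8 -0.25 0 0 0 0 1" --pt "0.8 -0.25 0 0 0 0 1" --pt "0.8 -0.25 0 0 0 0 1" --pt "0.8 -0.25 0 0 0 0 1" --pt "0.8 -0.25 0 0 0 0 1" --pt "0.8 -0.25 0 0 0 0 1" --pt "0.6 -0.19 0 0 0 0 1" --pt "0.22 -0.07 0 0 0 0 1" --pt "0 0 0 0 0 0 1" --pt "0 0 0 0 0 0 1"

```text
time_s: 25.8
position: [0.5268, -0.018, 0.1321]
tcp_rot: [[-0.002, 1.0, 0.001], [1.0, 0.002, -0.0], [-0.0, 0.001, -1.0]]
force: [0.6, 0.3, -1.8]
opening: 0.724
```

```bash
python3 plan.py 0.527 -0.0175 0.06 90
python3 - <<'E'
from h import *
r=vision.capture("side");t=r["img"][150:310,240:440,::-1];cv2.imwrite("pics/side10.png",cv2.resize(t,(750,600)))
r=vision.capture("top");t=r["img"][150:310,240:440,::-1];cv2.imwrite("pics/top10.png",cv2.resize(t,(750,600)))
E
```

```text
t 25.8 pos [ 0.5268 -0.018   0.1321] ang 90.11 open 0.724 F [ 0.6  0.3 -1.8] q1 -14.1 q6 -14.2
turn units [0.004 0.002 0.011] | shift now [0.02  0.007 2.884] | shift after turn [0.019 0.009 2.884]
```

View pics/side10.png

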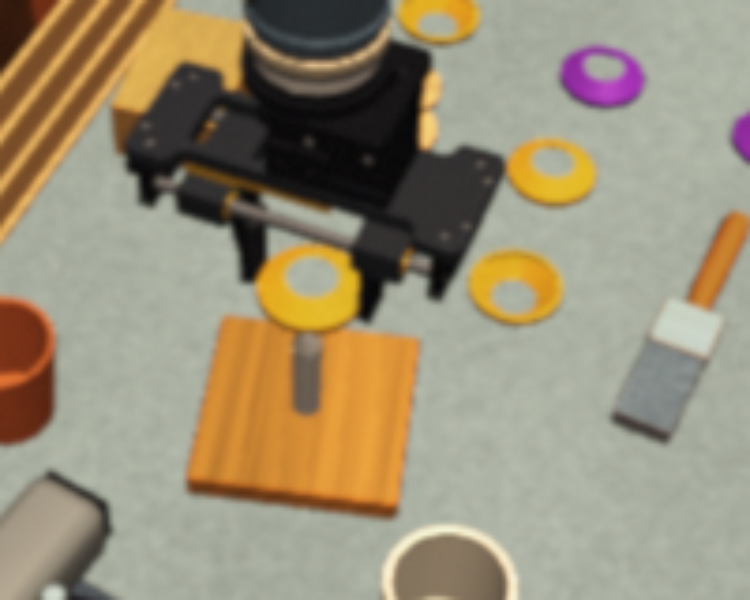

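View pics/top10.png

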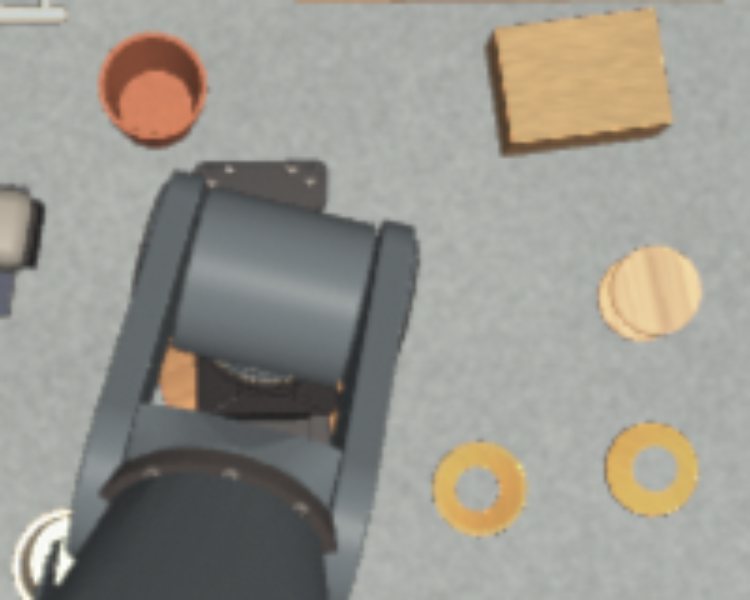

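Run:
```python
from h import *
np.set_printoptions(precision=4,suppress=True)
r=vision.capture("side");hsv=cv2.cvtColor(r["img"],cv2.COLOR_RGB2HSV);mk=cv2.inRange(hsv,(15,120,80),(32,255,255));mk[:210]=0;mk[240:]=0;mk[:,:300]=0;mk[:,337:]=0
v,u=np.nonzero(mk);print("disc bbox",u.min(),u.max(),v.min(),v.max())
a=np.linspace(0,6.28,60)
for z in(.130,.136):
    q=np.array([proj(r,(.5268+.032*np.cos(t),-.018+.032*np.sin(t),z)) for t in a]);print(z,q.min(0),q.max(0))
print("tip pred",proj(r,(.527,-.018,.095)),"base",proj(r,(.527,-.018,.02)))
# hole centre px, spindle tip
t=r["img"][205:265,295:350,::-1];cv2.imwrite("pics/side11.png",cv2.resize(t,None,fx=10,fy=10,interpolation=cv2.INTER_NEAREST))
```

```text
disc bbox 300 336 215 239
0.13 [307.1466 215.1485] [336.8549 237.9235]
0.136 [307.1081 213.3361] [336.9586 236.1457]
tip pred [321.74   236.4266] base [321.3815 256.4282]
```

View pics/side11.png

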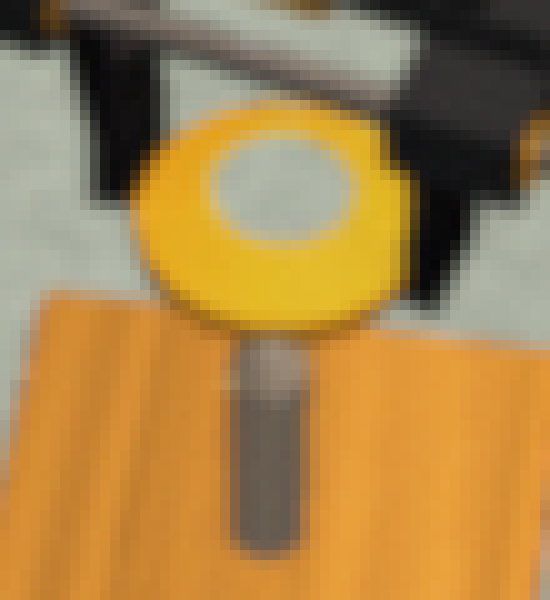

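Emit:
send_rows --pt "0.04 0 0.4 0 0 0 1" --pt "0 0 0.5 0 0 0 1" --pt "0 0 0.5 0 0 0 1" --pt "0 0 0.4 0 0 0 1" --pt "0 0 0.2 0 0 0 1" --pt "0 0 0 0 0 0 1"

```text
time_s: 26.7
position: [0.526, -0.0163, 0.0816]
tcp_rot: [[-0.002, 1.0, -0.001], [1.0, 0.002, 0.0], [0.0, -0.001, -1.0]]
force: [-0.4, 0.3, -0.6]
opening: 0.721
```

```bash
python3 plan.py 0.527 -0.0175 0.045 90
python3 - <<'E'
from h import *
r=vision.capture("side")
t=r["img"][205:265,295:350,::-1];cv2.imwrite("pics/side12.png",cv2.resize(t,None,fx=10,fy=10,interpolation=cv2.INTER_NEAREST))
E
```

```text
t 26.7 pos [ 0.526  -0.0163  0.0816] ang 90.14 open 0.721 F [-0.4  0.3 -0.6] q1 -14.0 q6 -14.1
turn units [-0.005 -0.001  0.014] | shift now [-0.047  0.04   1.462] | shift after turn [-0.047  0.039  1.462]
```

View pics/side12.png

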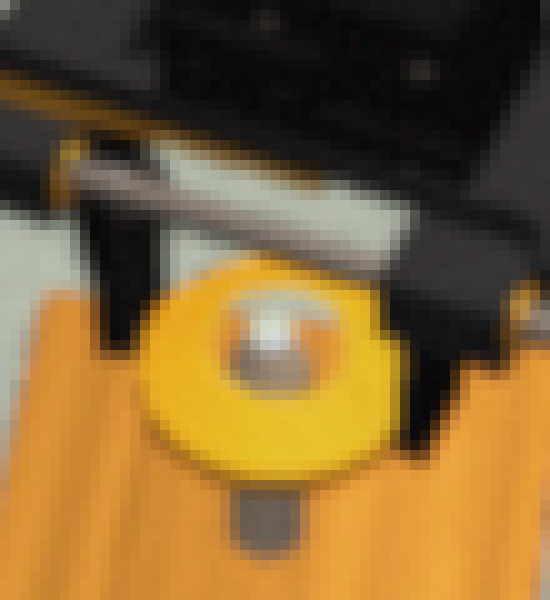

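Emit:
send_rows --pt "0 0.1 0 0 0 0 1" --pt "0 0 0.4 0 0 0 1" --pt "0 0 0.5 0 0 0 1" --pt "0 0 0.4 0 0 0 1" --pt "0 0 0.25 0 0 0 1" --pt "0 0 0 0 0 0 1"

```text
time_s: 27.5
position: [0.5283, -0.0163, 0.0425]
tcp_rot: [[-0.002, 1.0, -0.001], [1.0, 0.002, 0.0], [0.0, -0.001, -1.0]]
force: [-0.5, -0.1, -1.5]
opening: 0.717
```

```bash
python3 plan.py 0.527 -0.0175 0.045 90
python3 - <<'E'
from h import *
r=vision.capture("side")
t=r["img"][205:265,295:350,::-1];cv2.imwrite("pics/side13.png",cv2.resize(t,None,fx=10,fy=10,interpolation=cv2.INTER_NEAREST))
E
```

```text
t 27.5 pos [ 0.5283 -0.0163  0.0425] ang 90.14 open 0.717 F [-0.5 -0.1 -1.5] q1 -13.9 q6 -14.0
turn units [-0.008 -0.002  0.014] | shift now [-0.049 -0.051 -0.098] | shift after turn [-0.049 -0.051 -0.098]
```

View pics/side13.png

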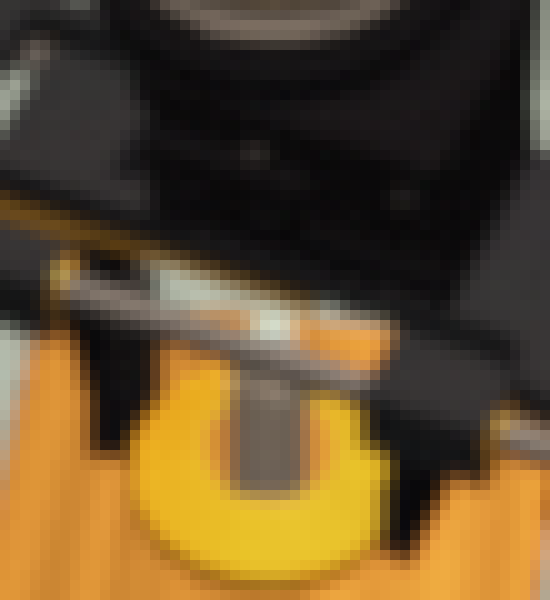

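Emit:
send_rows --pt "0 0 0 0 0 0 0" --pt "0 0 0 0 0 0 -0.8" --pt "0 0 0 0 0 0 -1" --pt "0 0 0 0 0 0 -1" --pt "0 0 0 0 0 0 -1" --pt "0 0 -0.5 0 0 0 -1" --pt "0 0 -0.9 0 0 0 -1" --pt "0 0 -0.9 0 0 0 -1" --pt "0 0 -0.9 0 0 0 -1" --pt "0 0 -0.9 0 0 0 -1"

```text
time_s: 28.8
position: [0.5287, -0.0164, 0.1474]
tcp_rot: [[-0.003, 1.0, 0.001], [1.0, 0.003, -0.0], [-0.0, 0.001, -1.0]]
force: [-0.5, -0.9, -0.1]
opening: 0.999
```

```bash
python3 plan.py 0.4405 -0.1695 0.15 90; python3 m2.py
python3 - <<'E'
from h import *
r=vision.capture("side");t=r["img"][150:310,240:440,::-1];cv2.imwrite("pics/side14.png",cv2.resize(t,(750,600)))
E
```

```text
t 28.8 pos [ 0.5287 -0.0164  0.1474] ang 90.15 open 0.999 F [-0.5 -0.9 -0.1] q1 -13.9 q6 -14.0
turn units [0.005 0.001 0.015] | shift now [-6.117 -3.545 -0.105] | shift after turn [-6.126 -3.529 -0.104]
D area 328 px [457.9 223.3] diam [0.0594 0.0603] xyz [ 0.5826 -0.4071  0.011 ] in/out 0.0033 0.0136
U area 328 px [413.2 274.7] diam [0.0601 0.0614] xyz [ 0.4527 -0.2886  0.004 ] in/out 0.0133 0.009
D area 336 px [367.5 279.8] diam [0.06   0.0613] xyz [ 0.441  -0.1701  0.011 ] in/out 0.003 0.0133
D area 179 px [397.  327.9] diam [0.0142 0.1082] xyz [ 0.3199 -0.2413  0.011 ] in/out 0.0197 0.0198
```

View pics/side14.png

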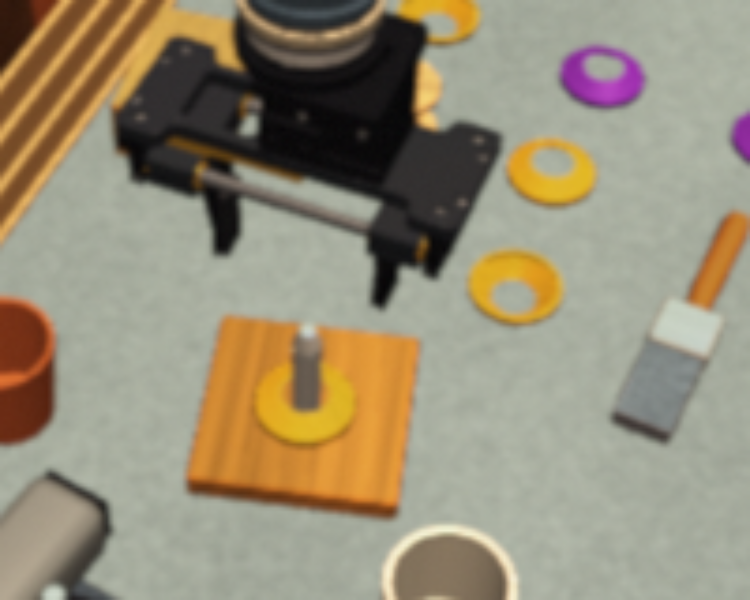

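Emit:
send_rows --pt "-0.6 -0.35 0 0 0 0 -1" --pt "-0.9 -0.52 0 0 0 0 -1" --pt "-0.9 -0.52 0 0 0 0 -1" --pt "-0.9 -0.52 0 0 0 0 -1" --pt "-0.9 -0.52 0 0 0 0 -1" --pt "-0.9 -0.52 0.3 0 0 0 -1" --pt "-0.7 -0.4 0.7 0 0 0 -1" --pt "-0.32 -0.18 0.9 0 0 0 -1" --pt "0 0 0.9 0 0 0 -1" --pt "0 0 0.9 0 0 0 -1" --pt "0 0 0.8 0 0 0 -1" --pt "0 0 0.3 0 0 0 -1"

```text
time_s: 30.4
position: [0.4389, -0.1693, 0.0241]
tcp_rot: [[-0.002, 1.0, -0.004], [1.0, 0.002, 0.002], [0.002, -0.004, -1.0]]
force: [-0.4, -0.3, -0.0]
opening: 1.004
```

Emit:
send_rows --pt "0 0 0 0 0 0 -1"

```text
time_s: 30.52
position: [0.4399, -0.1695, 0.0252]
tcp_rot: [[-0.002, 1.0, -0.002], [1.0, 0.002, 0.001], [0.001, -0.002, -1.0]]
force: [-0.1, 0.3, 0.4]
opening: 1.0
```

```bash
python3 plan.py 0.4405 -0.1695 0.004 90
python3 - <<'E'
from h import *
r=vision.capture("side");t=r["img"][130:290,290:490,::-1];cv2.imwrite("pics/side15.png",cv2.resize(t,(750,600)))
E
```

```text
t 30.52 pos [ 0.4399 -0.1695  0.0252] ang 90.12 open 1.0 F [-0.1  0.3  0.4] q1 -34.7 q6 -34.8
turn units [-0.011 -0.007  0.012] | shift now [0.    0.025 0.846] | shift after turn [0.001 0.023 0.846]
```

View pics/side15.png

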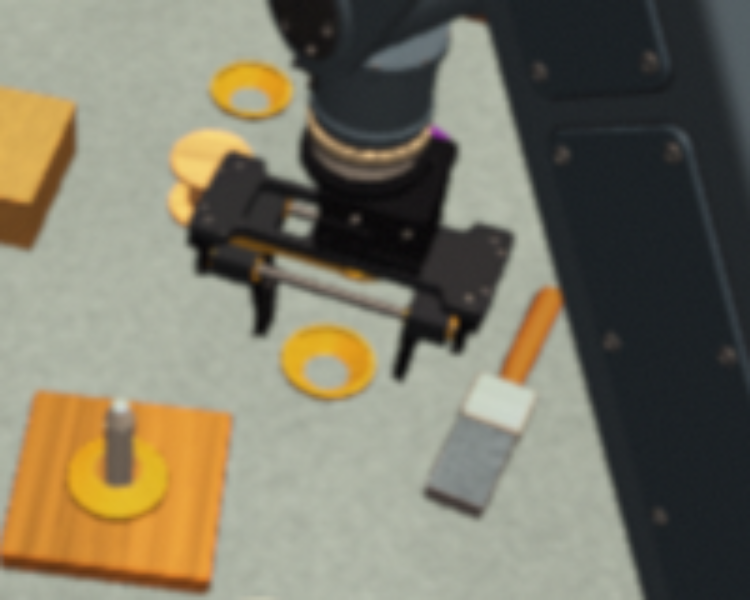

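Emit:
send_rows --pt "0 0.02 0.4 0 0 0 -1" --pt "0 0 0.3 0 0 0 -1" --pt "0 0 0.13 0 0 0 -1" --pt "0 0 0 0 0 0 -1" --pt "0 0 0 0 0 0 1" --pt "0 0 0 0 0 0 1" --pt "0 0 0 0 0 0 1" --pt "0 0 0 0 0 0 1" --pt "0 0 0 0 0 0 1" --pt "0 0 0 0 0 0 1" --pt "0 0 0 0 0 0 1"

```text
time_s: 31.95
position: [0.4414, -0.1696, 0.0051]
tcp_rot: [[-0.003, 1.0, 0.0], [1.0, 0.003, -0.0], [-0.0, 0.0, -1.0]]
force: [-0.1, -0.4, 2.2]
opening: 0.714
```

Emit:
send_rows --pt "0 0 -0.1 0 0 0 1" --pt "0 0 -0.3 0 0 0 1" --pt "0 0 -0.6 0 0 0 1" --pt "0 0 -0.8 0 0 0 1" --pt "0 0 -0.8 0 0 0 1" --pt "0 0 -0.8 0 0 0 1" --pt "0 0 -0.8 0 0 0 1" --pt "0 0 -0.6 0 0 0 1" --pt "0 0 -0.4 0 0 0 1" --pt "0 0 0 0 0 0 1"

```text
time_s: 33.2
position: [0.4417, -0.1698, 0.1361]
tcp_rot: [[-0.003, 1.0, 0.002], [1.0, 0.003, -0.001], [-0.001, 0.002, -1.0]]
force: [0.3, -1.1, -1.6]
opening: 0.708
```

```bash
python3 plan.py 0.5285 -0.0168 0.13 90
```

```text
t 33.2 pos [ 0.4417 -0.1698  0.1361] ang 90.15 open 0.708 F [ 0.3 -1.1 -1.6] q1 -34.6 q6 -34.7
turn units [0.01  0.007 0.015] | shift now [6.111 3.486 0.241] | shift after turn [6.12  3.471 0.242]
```

Emit:
send_rows --pt "0.5 0.28 0 0 0 0 1" --pt "0.8 0.46 0 0 0 0 1" --pt "0.8 0.46 0 0 0 0 1" --pt "0.8 0.46 0 0 0 0 1" --pt "0.8 0.46 0 0 0 0 1" --pt "0.8 0.46 0 0 0 0 1" --pt "0.8 0.46 0 0 0 0 1" --pt "0.5 0.27 0 0 0 0 1" --pt "0.31 0.17 0 0 0 0 1" --pt "0 0 0 0 0 0 1" --pt "0 0 0 0 0 0 1"

```text
time_s: 34.58
position: [0.5276, -0.017, 0.1349]
tcp_rot: [[-0.002, 1.0, -0.001], [1.0, 0.002, -0.0], [-0.0, -0.001, -1.0]]
force: [-0.0, -1.0, -2.1]
opening: 0.709
```

```bash
python3 plan.py 0.5285 -0.0168 0.08 90
cat > zc.py <<'E'
import sys
from h import *
r=vision.capture("side")
t=r["img"][200:265,295:350,::-1];cv2.imwrite("pics/"+sys.argv[1],cv2.resize(t,None,fx=9,fy=9,interpolation=cv2.INTER_NEAREST))
E
python3 zc.py side16.png
```

```text
t 34.58 pos [ 0.5276 -0.017   0.1349] ang 90.12 open 0.709 F [-0.  -1.  -2.1] q1 -14.0 q6 -14.1
turn units [-0.003  0.001  0.012] | shift now [0.009 0.036 2.198] | shift after turn [0.009 0.035 2.198]
```

View pics/side16.png

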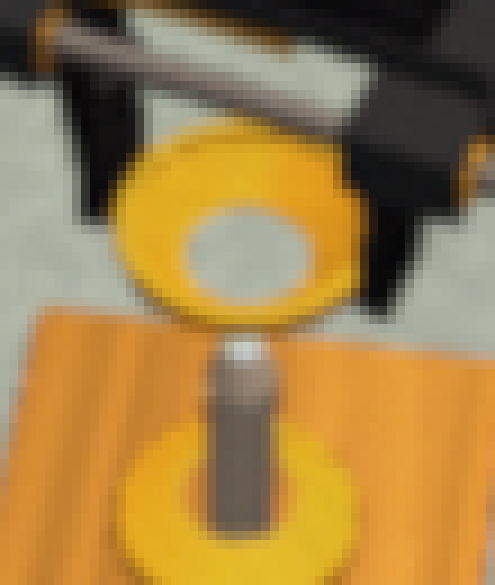

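Emit:
send_rows --pt "0.01 0.06 0.3 0 0 0 1" --pt "0 0 0.5 0 0 0 1" --pt "0 0 0.5 0 0 0 1" --pt "0 0 0.4 0 0 0 1" --pt "0 0 0.2 0 0 0 1" --pt "0 0 0 0 0 0 1"

```text
time_s: 35.38
position: [0.5292, -0.0163, 0.087]
tcp_rot: [[-0.003, 1.0, -0.001], [1.0, 0.003, 0.0], [0.0, -0.001, -1.0]]
force: [-0.6, -0.5, -0.9]
opening: 0.707
```

Emit:
send_rows --pt "0 0 0.4 0 0 0 1" --pt "0 0 0.5 0 0 0 1" --pt "0 0 0.4 0 0 0 1" --pt "0 0 0.2 0 0 0 1" --pt "0 0 0 0 0 0 1"

```text
time_s: 36.0
position: [0.5292, -0.0163, 0.0495]
tcp_rot: [[-0.002, 1.0, -0.001], [1.0, 0.002, 0.0], [0.0, -0.001, -1.0]]
force: [-1.0, 0.5, -1.3]
opening: 0.706
```

```bash
python3 plan.py 0.5285 -0.0168 0.08 90; python3 zc.py side17.png
```

```text
t 36.0 pos [ 0.5292 -0.0163  0.0495] ang 90.14 open 0.706 F [-1.   0.5 -1.3] q1 -13.9 q6 -14.0
turn units [-0.006 -0.002  0.014] | shift now [-0.02  -0.028 -1.22 ] | shift after turn [-0.02  -0.027 -1.22 ]
```

View pics/side17.png

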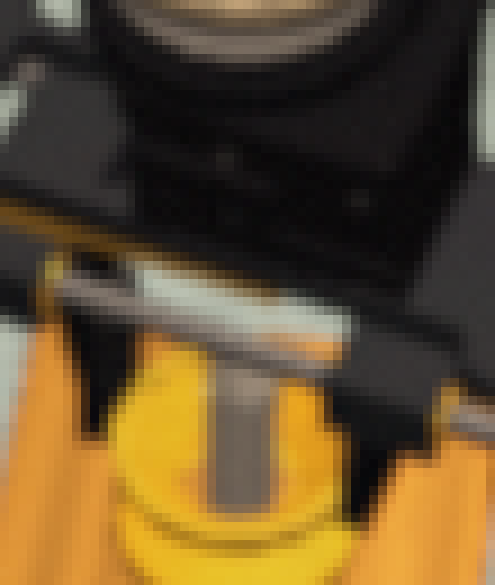

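Emit:
send_rows --pt "0 0 0 0 0 0 0" --pt "0 0 0 0 0 0 -0.8" --pt "0 0 0 0 0 0 -1" --pt "0 0 0 0 0 0 -1" --pt "0 0 0 0 0 0 -1" --pt "0 0 -0.5 0 0 0 -1" --pt "0 0 -0.9 0 0 0 -1" --pt "0 0 -0.9 0 0 0 -1" --pt "0 0 -0.9 0 0 0 -1" --pt "0 0 -0.9 0 0 0 -1"

```text
time_s: 37.3
position: [0.5295, -0.0164, 0.1542]
tcp_rot: [[-0.003, 1.0, 0.001], [1.0, 0.003, -0.0], [-0.0, 0.001, -1.0]]
force: [0.1, 0.6, -0.2]
opening: 0.998
```

```bash
python3 plan.py 0.4522 -0.288 0.15 90; python3 m2.py
python3 - <<'E'
from h import *
r=vision.capture("side");t=r["img"][150:310,240:440,::-1];cv2.imwrite("pics/side18.png",cv2.resize(t,(750,600)))
E
```

```text
t 37.3 pos [ 0.5295 -0.0164  0.1542] ang 90.14 open 0.998 F [ 0.1  0.6 -0.2] q1 -13.9 q6 -14.0
turn units [0.005 0.001 0.014] | shift now [-10.858  -3.12    0.166] | shift after turn [-10.866  -3.092   0.167]
D area 330 px [457.9 223.3] diam [0.0594 0.0603] xyz [ 0.5826 -0.4071  0.011 ] in/out 0.004 0.0133
U area 328 px [413.2 274.7] diam [0.0601 0.0614] xyz [ 0.4527 -0.2886  0.004 ] in/out 0.0146 0.0091
D area 173 px [397.5 327.9] diam [0.0143 0.1104] xyz [ 0.32   -0.2427  0.011 ] in/out 0.0189 0.0192
```

View pics/side18.png

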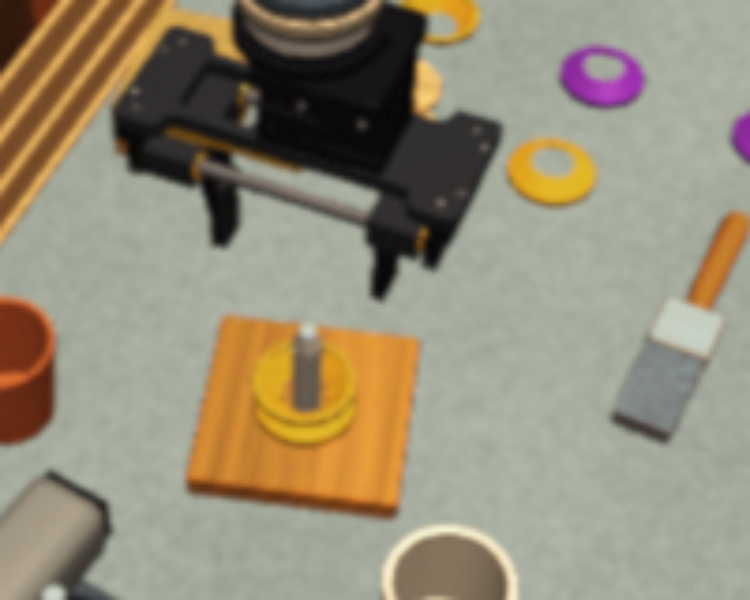

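Emit:
send_rows --pt "-0.6 -0.17 0 0 0 0 -1" --pt "-0.95 -0.27 0 0 0 0 -1" --pt "-0.95 -0.27 0 0 0 0 -1" --pt "-0.95 -0.27 0 0 0 0 -1" --pt "-0.95 -0.27 0 0 0 0 -1" --pt "-0.95 -0.27 0 0 0 0 -1" --pt "-0.95 -0.27 0 0 0 0 -1" --pt "-0.95 -0.27 0 0 0 0 -1" --pt "-0.95 -0.27 0.3 0 0 0 -1" --pt "-0.95 -0.27 0.6 0 0 0 -1" --pt "-0.95 -0.27 0.8 0 0 0 -1" --pt "-0.77 -0.22 0.8 0 0 0 -1"

```text
time_s: 38.9
position: [0.4513, -0.2895, 0.0883]
tcp_rot: [[-0.002, 1.0, -0.002], [1.0, 0.002, 0.001], [0.001, -0.002, -1.0]]
force: [-0.1, 0.3, -0.1]
opening: 0.998
```

Emit:
send_rows --pt "0 0 0.8 0 0 0 -1" --pt "0 0 0.8 0 0 0 -1" --pt "0 0 0.7 0 0 0 -1" --pt "0 0 0.4 0 0 0 -1" --pt "0 0 0 0 0 0 -1"

```text
time_s: 39.52
position: [0.4519, -0.288, 0.0214]
tcp_rot: [[-0.002, 1.0, -0.002], [1.0, 0.002, 0.002], [0.002, -0.002, -1.0]]
force: [0.3, -1.1, -0.2]
opening: 1.004
```

```bash
python3 plan.py 0.4522 -0.288 0.002 90
python3 - <<'E'
from h import *
r=vision.capture("side");t=r["img"][130:290,290:490,::-1];cv2.imwrite("pics/side19.png",cv2.resize(t,(750,600)))
E
```

```text
t 39.52 pos [ 0.4519 -0.288   0.0214] ang 90.12 open 1.004 F [ 0.3 -1.1 -0.2] q1 -44.5 q6 -44.6
turn units [-0.012 -0.011  0.012] | shift now [-0.     0.014  0.777] | shift after turn [0.001 0.013 0.777]
```

View pics/side19.png

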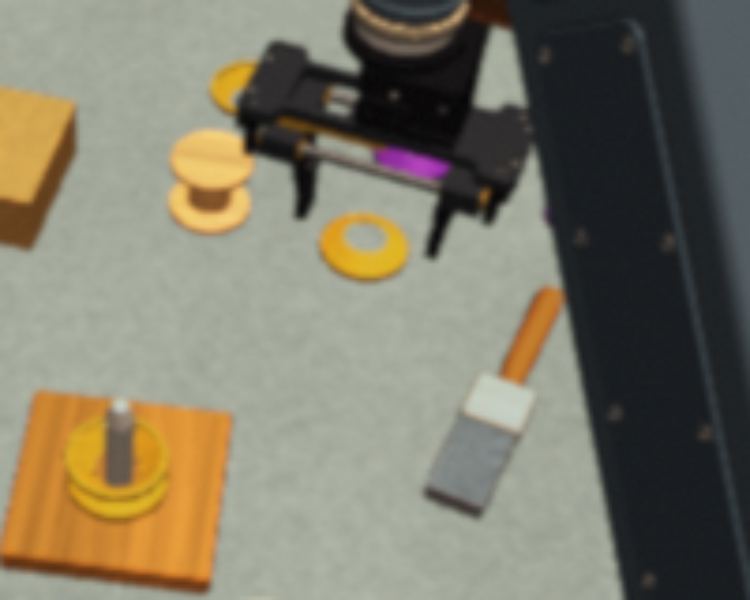

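Emit:
send_rows --pt "0 0.01 0.4 0 0 0 -1" --pt "0 0 0.25 0 0 0 -1" --pt "0 0 0.12 0 0 0 -1" --pt "0 0 0 0 0 0 -1" --pt "0 0 0 0 0 0 1" --pt "0 0 0 0 0 0 1" --pt "0 0 0 0 0 0 1" --pt "0 0 0 0 0 0 1" --pt "0 0 0 0 0 0 1" --pt "0 0 0 0 0 0 1" --pt "0 0 0 0 0 0 1"

```text
time_s: 40.95
position: [0.4532, -0.2884, 0.0034]
tcp_rot: [[-0.003, 1.0, 0.0], [1.0, 0.003, -0.0], [-0.0, 0.0, -1.0]]
force: [-0.0, -0.1, 1.9]
opening: 0.71
```

Emit:
send_rows --pt "0 0 -0.1 0 0 0 1" --pt "0 0 -0.3 0 0 0 1" --pt "0 0 -0.6 0 0 0 1" --pt "0 0 -0.8 0 0 0 1" --pt "0 0 -0.8 0 0 0 1" --pt "0 0 -0.8 0 0 0 1" --pt "0 0 -0.8 0 0 0 1" --pt "0 0 -0.6 0 0 0 1" --pt "0 0 -0.4 0 0 0 1" --pt "0 0 0 0 0 0 1"

```text
time_s: 42.2
position: [0.4535, -0.2886, 0.1341]
tcp_rot: [[-0.002, 1.0, 0.001], [1.0, 0.002, -0.001], [-0.001, 0.001, -1.0]]
force: [0.1, -0.4, -1.9]
opening: 0.705
```

```bash
python3 plan.py 0.529 -0.0165 0.13 90
```

```text
t 42.2 pos [ 0.4535 -0.2886  0.1341] ang 90.14 open 0.705 F [ 0.1 -0.4 -1.9] q1 -44.4 q6 -44.5
turn units [0.007 0.006 0.014] | shift now [10.877  3.048  0.154] | shift after turn [10.884  3.021  0.163]
```

Emit:
send_rows --pt "0.5 0.14 0 0 0 0 1" --pt "0.98 0.27 0 0 0 0 1" --pt "0.98 0.27 0 0 0 0 1" --pt "0.98 0.27 0 0 0 0 1" --pt "0.98 0.27 0 0 0 0 1" --pt "0.98 0.27 0 0 0 0 1" --pt "0.98 0.27 0 0 0 0 1" --pt "0.98 0.27 0 0 0 0 1" --pt "0.98 0.27 0 0 0 0 1" --pt "0.98 0.27 0 0 0 0 1" --pt "0.98 0.28 0 0 0 0 1" --pt "0.58 0.19 0 0 0 0 1"

```text
time_s: 43.7
position: [0.5277, -0.0142, 0.1325]
tcp_rot: [[-0.004, 1.0, -0.002], [1.0, 0.004, 0.001], [0.001, -0.002, -1.0]]
force: [0.3, -0.2, -1.5]
opening: 0.708
```

Emit:
send_rows --pt "0 0 0 0 0 0 1" --pt "0 0 0 0 0 0 1"

```text
time_s: 43.95
position: [0.5282, -0.0165, 0.1331]
tcp_rot: [[-0.002, 1.0, -0.001], [1.0, 0.002, -0.0], [-0.0, -0.001, -1.0]]
force: [-0.5, -0.5, -1.1]
opening: 0.707
```

```bash
python3 plan.py 0.529 -0.0165 0.085 90; python3 zc.py side20.png
```

```text
t 43.95 pos [ 0.5282 -0.0165  0.1331] ang 90.14 open 0.707 F [-0.5 -0.5 -1.1] q1 -13.9 q6 -14.0
turn units [-0.004  0.001  0.014] | shift now [0.    0.034 1.922] | shift after turn [-0.     0.033  1.922]
```

View pics/side20.png

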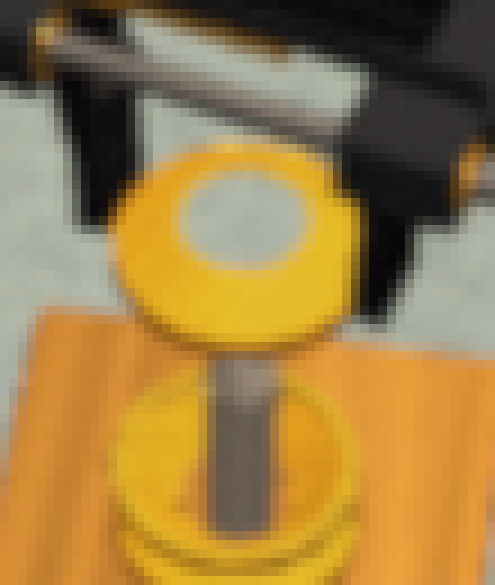

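Emit:
send_rows --pt "0 0.035 0.3 0 0 0 1" --pt "0 0 0.5 0 0 0 1" --pt "0 0 0.5 0 0 0 1" --pt "0 0 0.4 0 0 0 1" --pt "0 0 0.2 0 0 0 1" --pt "0 0 0 0 0 0 1"

```text
time_s: 44.75
position: [0.5291, -0.016, 0.0853]
tcp_rot: [[-0.003, 1.0, -0.001], [1.0, 0.003, 0.0], [0.0, -0.001, -1.0]]
force: [0.1, 0.3, -1.9]
opening: 0.709
```

Emit:
send_rows --pt "0 0 0.4 0 0 0 1" --pt "0 0 0.4 0 0 0 1" --pt "0 0 0.2 0 0 0 1" --pt "0 0 0 0 0 0 1"

```text
time_s: 45.25
position: [0.529, -0.0161, 0.0602]
tcp_rot: [[-0.002, 1.0, -0.001], [1.0, 0.002, 0.0], [0.0, -0.001, -1.0]]
force: [0.2, 1.0, -1.4]
opening: 0.708
```

```bash
python3 plan.py 0.5285 -0.0168 0.08 90; python3 zc.py side21.png
```

```text
t 45.25 pos [ 0.529  -0.0161  0.0602] ang 90.14 open 0.708 F [ 0.2  1.  -1.4] q1 -13.8 q6 -14.0
turn units [-0.007 -0.002  0.014] | shift now [-0.03  -0.02  -0.791] | shift after turn [-0.03  -0.019 -0.791]
```

View pics/side21.png

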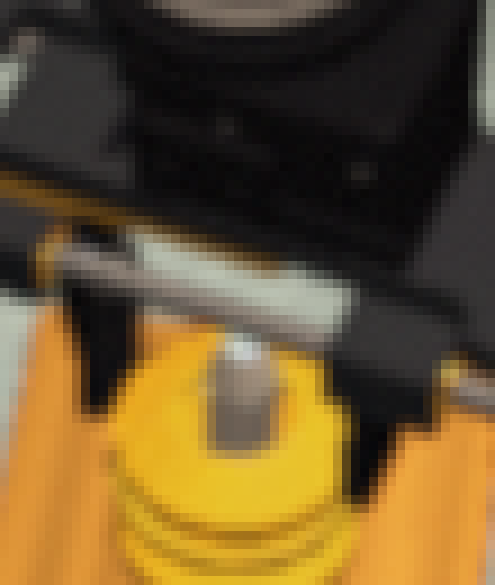

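Emit:
send_rows --pt "0 0 0 0 0 0 0" --pt "0 0 0 0 0 0 -0.8" --pt "0 0 0 0 0 0 -1" --pt "0 0 0 0 0 0 -1" --pt "0 0 0 0 0 0 -1" --pt "0 0 -0.5 0 0 0 -1" --pt "0 0 -0.9 0 0 0 -1" --pt "0 0 -0.9 0 0 0 -1" --pt "0 0 -0.9 0 0 0 -1" --pt "0 0 -0.9 0 0 0 -1"

```text
time_s: 46.55
position: [0.5293, -0.0161, 0.1649]
tcp_rot: [[-0.003, 1.0, 0.001], [1.0, 0.003, -0.0], [-0.0, 0.001, -1.0]]
force: [-0.5, -0.2, -0.2]
opening: 1.0
```

```bash
python3 plan.py 0.582 -0.4065 0.15 90; python3 m2.py
python3 - <<'E'
from h import *
r=vision.capture("side");t=r["img"][150:310,240:440,::-1];cv2.imwrite("pics/side22.png",cv2.resize(t,(750,600)))
r=vision.capture("top");cv2.imwrite("pics/top22.png",r["img"][:,:,::-1])
E
```

```text
t 46.55 pos [ 0.5293 -0.0161  0.1649] ang 90.14 open 1.0 F [-0.5 -0.2 -0.2] q1 -13.8 q6 -14.0
turn units [0.004 0.001 0.014] | shift now [-15.621   2.066   0.601] | shift after turn [-15.616   2.106   0.596]
D area 328 px [457.9 223.3] diam [0.0594 0.0603] xyz [ 0.5826 -0.4071  0.011 ] in/out 0.0039 0.0134
D area 171 px [397.6 327.9] diam [0.0148 0.1079] xyz [ 0.3199 -0.243   0.011 ] in/out 0.0191 0.02
```

View pics/side22.png

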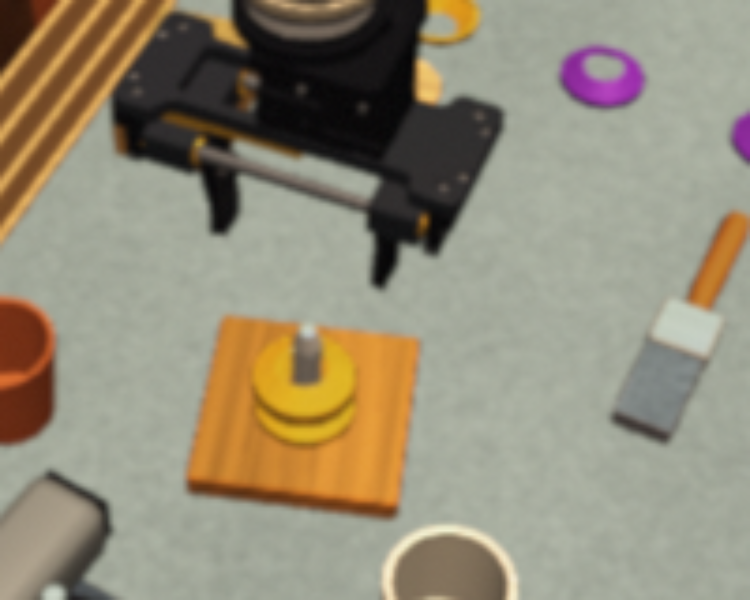

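View pics/top22.png

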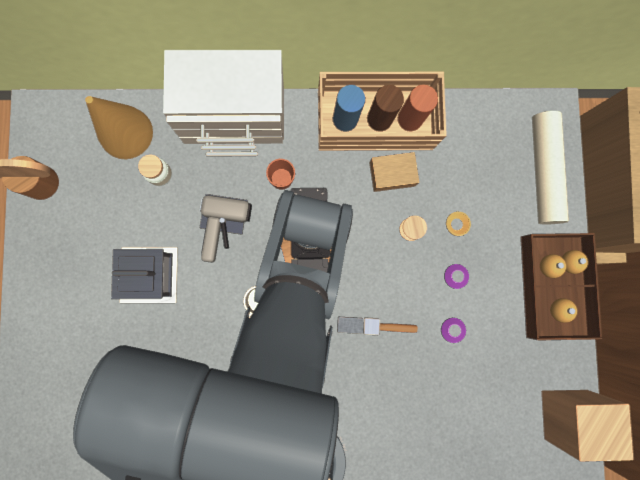

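Emit:
send_rows --pt "-0.6 0.08 0 0 0 0 -1" --pt "-0.97 0.13 0 0 0 0 -1" --pt "-0.97 0.13 0 0 0 0 -1" --pt "-0.97 0.13 0 0 0 0 -1" --pt "-0.97 0.13 0 0 0 0 -1" --pt "-0.97 0.13 0 0 0 0 -1" --pt "-0.97 0.13 0 0 0 0 -1" --pt "-0.97 0.13 0 0 0 0 -1" --pt "-0.97 0.13 0 0 0 0 -1" --pt "-0.97 0.13 0 0 0 0 -1" --pt "-0.97 0.13 0 0 0 0 -1" --pt "-0.97 0.13 0 0 0 0 -1"

```text
time_s: 48.2
position: [0.568, -0.2994, 0.1633]
tcp_rot: [[-0.003, 1.0, 0.0], [1.0, 0.003, -0.0], [-0.0, 0.0, -1.0]]
force: [-0.4, -1.0, 0.8]
opening: 0.999
```

Emit:
send_rows --pt "-0.97 0.13 0 0 0 0 -1" --pt "-0.97 0.13 0 0 0 0 -1" --pt "-0.97 0.13 0 0 0 0 -1" --pt "-0.97 0.13 0.3 0 0 0 -1" --pt "-0.47 0.07 0.7 0 0 0 -1" --pt "0 0 0.9 0 0 0 -1" --pt "0 0 0.9 0 0 0 -1" --pt "0 0 0.9 0 0 0 -1" --pt "0 0 0.9 0 0 0 -1" --pt "0 0 0.7 0 0 0 -1" --pt "0 0 0.3 0 0 0 -1" --pt "0 0 0 0 0 0 -1"

```text
time_s: 49.7
position: [0.5827, -0.4063, 0.0228]
tcp_rot: [[-0.003, 1.0, -0.001], [1.0, 0.003, 0.001], [0.001, -0.001, -1.0]]
force: [-0.1, 0.2, 0.0]
opening: 0.998
```

```bash
python3 plan.py 0.582 -0.4065 0.004 90
python3 - <<'E'
from h import *
r=vision.capture("side");t=r["img"][80:240,270:470,::-1];cv2.imwrite("pics/side23.png",cv2.resize(t,(750,600)))
E
```

```text
t 49.7 pos [ 0.5827 -0.4063  0.0228] ang 90.14 open 0.998 F [-0.1  0.2  0. ] q1 -43.9 q6 -44.0
turn units [-0.003 -0.003  0.014] | shift now [-0.007 -0.028  0.751] | shift after turn [-0.006 -0.028  0.751]
```

View pics/side23.png

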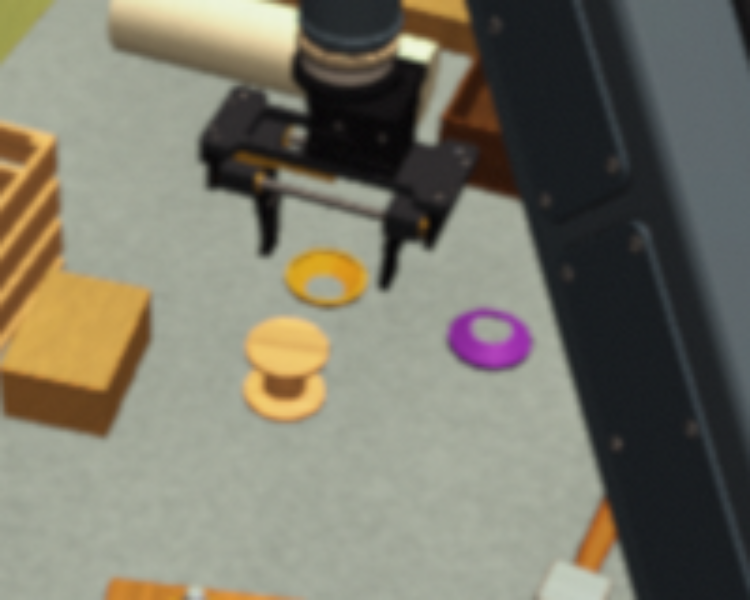

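Emit:
send_rows --pt "0 0 0.4 0 0 0 -1" --pt "0 0 0.25 0 0 0 -1" --pt "0 0 0.08 0 0 0 -1" --pt "0 0 0 0 0 0 -1" --pt "0 0 0 0 0 0 1" --pt "0 0 0 0 0 0 1" --pt "0 0 0 0 0 0 1" --pt "0 0 0 0 0 0 1" --pt "0 0 0 0 0 0 1" --pt "0 0 0 0 0 0 1" --pt "0 0 0 0 0 0 1"

```text
time_s: 51.12
position: [0.5829, -0.4066, 0.0052]
tcp_rot: [[-0.002, 1.0, 0.0], [1.0, 0.002, -0.0], [-0.0, 0.0, -1.0]]
force: [-0.9, 0.1, 1.9]
opening: 0.707
```

Emit:
send_rows --pt "0 0 -0.1 0 0 0 1" --pt "0 0 -0.3 0 0 0 1" --pt "0 0 -0.6 0 0 0 1" --pt "0 0 -0.8 0 0 0 1" --pt "0 0 -0.8 0 0 0 1" --pt "0 0 -0.8 0 0 0 1" --pt "0 0 -0.8 0 0 0 1" --pt "0 0 -0.7 0 0 0 1" --pt "0 0 -0.5 0 0 0 1" --pt "0 0 0 0 0 0 1"

```text
time_s: 52.38
position: [0.5834, -0.407, 0.1414]
tcp_rot: [[-0.003, 1.0, 0.002], [1.0, 0.003, -0.002], [-0.002, 0.002, -1.0]]
force: [-0.0, -0.6, -0.7]
opening: 0.714
```

```bash
python3 plan.py 0.529 -0.0165 0.13 90
```

```text
t 52.38 pos [ 0.5834 -0.407   0.1414] ang 90.15 open 0.714 F [-0.  -0.6 -0.7] q1 -43.9 q6 -44.0
turn units [0.01  0.01  0.015] | shift now [15.626 -2.138  0.427] | shift after turn [15.62  -2.177  0.457]
```

Emit:
send_rows --pt "0.5 -0.07 0 0 0 0 1" --pt "0.95 -0.13 0 0 0 0 1" --pt "0.95 -0.13 0 0 0 0 1" --pt "0.95 -0.13 0 0 0 0 1" --pt "0.95 -0.13 0 0 0 0 1" --pt "0.95 -0.13 0 0 0 0 1" --pt "0.95 -0.13 0 0 0 0 1" --pt "0.95 -0.13 0 0 0 0 1" --pt "0.95 -0.13 0 0 0 0 1" --pt "0.95 -0.13 0 0 0 0 1" --pt "0.95 -0.13 0 0 0 0 1" --pt "0.95 -0.13 0 0 0 0 1"

```text
time_s: 53.88
position: [0.5445, -0.1312, 0.1401]
tcp_rot: [[-0.003, 1.0, 0.0], [1.0, 0.003, -0.0], [-0.0, 0.0, -1.0]]
force: [-0.1, 0.3, -1.3]
opening: 0.709
```

Emit:
send_rows --pt "0.95 -0.13 0 0 0 0 1" --pt "0.95 -0.13 0 0 0 0 1" --pt "0.95 -0.13 0 0 0 0 1" --pt "0.95 -0.14 0 0 0 0 1" --pt "0.57 -0.1 0 0 0 0 1" --pt "0.3 -0.05 0 0 0 0 1" --pt "0 0 0 0 0 0 1" --pt "0 0 0 0 0 0 1"

```text
time_s: 54.88
position: [0.5277, -0.0167, 0.1401]
tcp_rot: [[-0.002, 1.0, 0.001], [1.0, 0.002, -0.0], [-0.0, 0.001, -1.0]]
force: [-0.7, -0.2, -1.4]
opening: 0.709
```

```bash
python3 plan.py 0.529 -0.0165 0.085 90; python3 zc.py side24.png
```

```text
t 54.88 pos [ 0.5277 -0.0167  0.1401] ang 90.11 open 0.709 F [-0.7 -0.2 -1.4] q1 -13.9 q6 -14.0
turn units [0.003 0.002 0.011] | shift now [0.01  0.049 2.204] | shift after turn [0.009 0.05  2.204]
```

View pics/side24.png

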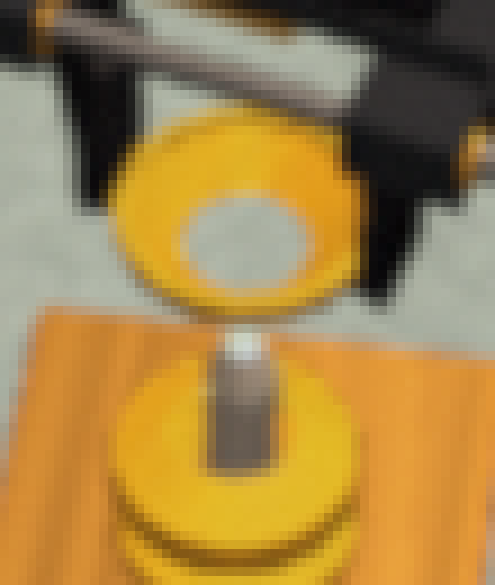

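Emit:
send_rows --pt "0.01 0.05 0.3 0 0 0 1" --pt "0 0 0.5 0 0 0 1" --pt "0 0 0.5 0 0 0 1" --pt "0 0 0.5 0 0 0 1" --pt "0 0 0.3 0 0 0 1" --pt "0 0 0 0 0 0 1" --pt "0 0 0.3 0 0 0 1" --pt "0 0 0.2 0 0 0 1" --pt "0 0 0 0 0 0 1"

```text
time_s: 56.05
position: [0.5284, -0.0158, 0.0747]
tcp_rot: [[-0.003, 1.0, -0.001], [1.0, 0.003, 0.0], [0.0, -0.001, -1.0]]
force: [-0.4, 0.8, -2.1]
opening: 0.715
```

```bash
python3 plan.py 0.5285 -0.0168 0.08 90; python3 zc.py side25.png
```

```text
t 56.05 pos [ 0.5284 -0.0158  0.0747] ang 90.14 open 0.715 F [-0.4  0.8 -2.1] q1 -13.8 q6 -14.0
turn units [-0.004 -0.001  0.014] | shift now [-0.039  0.006 -0.211] | shift after turn [-0.039  0.006 -0.211]
```

View pics/side25.png

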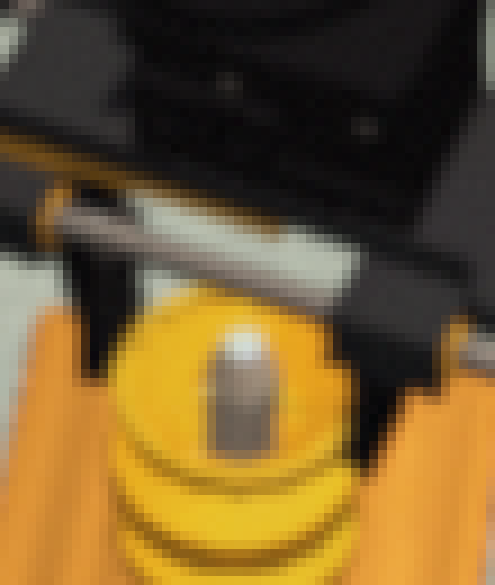

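Emit:
send_rows --pt "0 0 0 0 0 0 0" --pt "0 0 0 0 0 0 -0.8" --pt "0 0 0 0 0 0 -1" --pt "0 0 0 0 0 0 -1" --pt "0 0 0 0 0 0 -1" --pt "0 0 -0.5 0 0 0 -1" --pt "0 0 -0.9 0 0 0 -1" --pt "0 0 -0.9 0 0 0 -1" --pt "0 0 -0.9 0 0 0 -1" --pt "0 0 -0.9 0 0 0 -1"

```text
time_s: 57.35
position: [0.5286, -0.0159, 0.1792]
tcp_rot: [[-0.002, 1.0, 0.001], [1.0, 0.002, -0.0], [-0.0, 0.001, -1.0]]
force: [0.7, 0.3, -0.1]
opening: 0.999
```

```bash
python3 plan.py 0.54 0.2 0.18 90
python3 - <<'E'
from h import *
np.set_printoptions(precision=4,suppress=True)
S=vision.capture("side");t=S["img"][150:350,190:440,::-1];cv2.imwrite("pics/side26.png",cv2.resize(t,(750,600)))
T=vision.capture("top");t=T["img"][180:280,170:270,::-1];cv2.imwrite("pics/top26.png",cv2.resize(t,(600,600),interpolation=cv2.INTER_CUBIC))
for n in("grip","trigger_pad"):
    a=models.landmark_of("top",n)[0]["point"];b=models.landmark_of("side",n)[0]["point"]
    print(n,a,b,atz(T,a,.06),atz(S,b,.06),tri(T,a,S,b))
for c,r in(("top",T),("side",S)):
    W=cloud(r);z=W[...,2]
    img=r["img"].astype(int)
    for nm,m in(("grey",(img.max(-1)>75)&(z>.06)&(z<.1)),("black",(img.max(-1)<60)&(z>.05)&(z<.1))):
        m=m&(abs(W[...,0]-.53)<.075)&(abs(W[...,1]-.2)<.06)
        if nm=="grey": m&=(W[...,0]<.575)
        P=W[m];rr=cv2.minAreaRect((P[:,:2]*1000).astype(np.float32));print(c,nm,m.sum(),rr,np.median(P,0))
        for x in np.arange(.48,.60,.01):
            q=P[abs(P[:,0]-x)<.005]
            if len(q)>2: print("   x%.2f y %.4f..%.4f z %.3f"%(x,q[:,1].min(),q[:,1].max(),np.median(q[:,2])))
E
```

```text
t 57.35 pos [ 0.5286 -0.0159  0.1792] ang 90.14 open 0.999 F [ 0.7  0.3 -0.1] q1 -13.8 q6 -14.0
turn units [0.005 0.001 0.014] | shift now [ 8.634  0.477 -0.034] | shift after turn [ 8.635  0.455 -0.033]
grip [212.2, 238.9] [268.8, 330.5] [0.5446 0.213  0.06  ] [0.5408 0.2172 0.06  ] (array([0.5444, 0.214 , 0.0519]), np.float64(0.0021923421394175963))
trigger_pad [222.4, 244.6] [275.2, 317.8] [0.5304 0.1883 0.06  ] [0.5418 0.187  0.06  ] (array([0.5346, 0.189 , 0.0673]), np.float64(0.010219067269271642))
top grey 531 ((532.5379028320312, 207.71604919433594), (84.81013488769531, 61.20187759399414), 0.18785016238689423) [0.533  0.2152 0.0762]
   x0.49 y 0.2083..0.2356 z 0.075
   x0.50 y 0.2067..0.2379 z 0.076
   x0.51 y 0.2041..0.2383 z 0.076
   x0.52 y 0.1771..0.2358 z 0.077
   x0.53 y 0.1824..0.2356 z 0.076
   x0.54 y 0.1842..0.2337 z 0.077
   x0.55 y 0.1878..0.2314 z 0.077
   x0.56 y 0.1868..0.2313 z 0.077
   x0.57 y 0.1901..0.2292 z 0.076
top black 62 ((553.4303588867188, 182.5332489013672), (60.98381423950195, 9.136002540588379), 8.690507888793945) [0.5597 0.1806 0.0714]
   x0.52 
[... 452 characters left out ...]
..0.2387 z 0.074
   x0.52 y 0.2082..0.2370 z 0.075
   x0.53 y 0.2066..0.2356 z 0.075
   x0.54 y 0.2047..0.2339 z 0.074
   x0.55 y 0.2033..0.2324 z 0.075
   x0.56 y 0.2007..0.2326 z 0.074
   x0.57 y 0.1976..0.2291 z 0.074
side black 354 ((542.9249267578125, 195.04605102539062), (86.39788818359375, 107.13160705566406), 85.84478759765625) [0.5467 0.1906 0.0665]
   x0.50 y 0.2401..0.2412 z 0.061
   x0.51 y 0.2391..0.2405 z 0.064
   x0.52 y 0.1807..0.2400 z 0.064
   x0.53 y 0.1785..0.2379 z 0.067
   x0.54 y 0.1808..0.2367 z 0.067
   x0.55 y 0.1821..0.2348 z 0.066
   x0.56 y 0.1820..0.2337 z 0.068
   x0.57 y 0.1841..0.2322 z 0.069
   x0.58 y 0.1854..0.2280 z 0.070
   x0.59 y 0.1487..0.2270 z 0.054
```

View pics/side26.png

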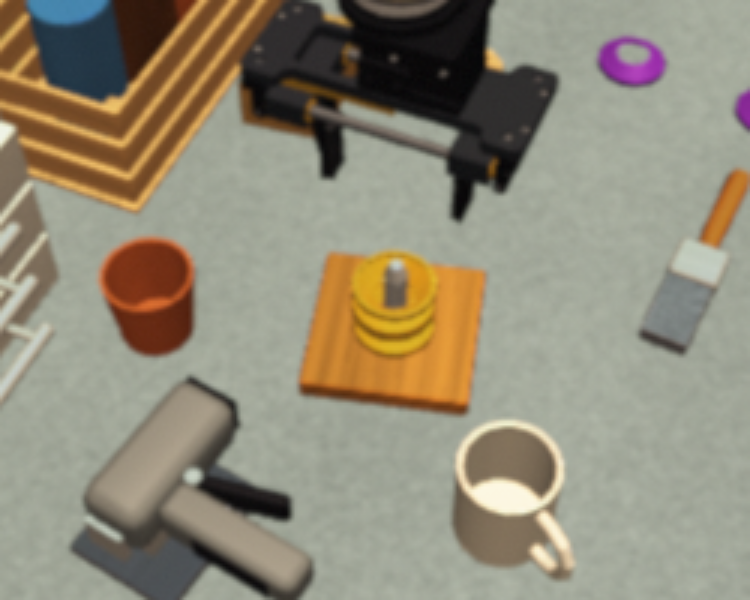

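View pics/top26.png

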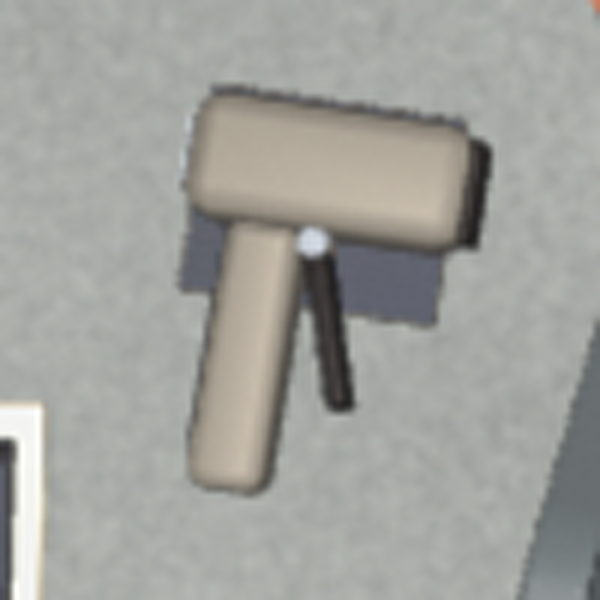

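Emit:
send_rows --pt "0 0 -0.2 0 0 -0.9 -1" --pt "0 0 0 0 0 -0.9 -1" --pt "0 0 0 0 0 -0.9 -1" --pt "0 0 0 0 0 -0.9 -1" --pt "0 0 0 0 0 -0.9 -1" --pt "0 0 0 0 0 -0.9 -1" --pt "0 0 0 0 0 -0.9 -1" --pt "0 0 0 0 0 -0.9 -1" --pt "0 0 0 0 0 -0.88 -1" --pt "0 0 0 0 0 0 -1"

```text
time_s: 58.9
position: [0.5279, -0.0157, 0.1815]
tcp_rot: [[-0.987, 0.159, -0.002], [0.159, 0.987, 0.001], [0.002, 0.0, -1.0]]
force: [1.5, 0.1, -0.1]
opening: 1.0
```

```bash
python3 plan.py 0.540 0.2124 0.13 170.9
python3 - <<'E'
from h import *
np.set_printoptions(precision=4,suppress=True)
r=vision.capture("side")
W=cloud(r);m=(abs(W[...,0]-.528)<.05)&(abs(W[...,1]+.017)<.05)&(W[...,2]>.055)
hsv=cv2.cvtColor(r["img"],cv2.COLOR_RGB2HSV);m&=(cv2.inRange(hsv,(15,120,80),(32,255,255))>0)
P=W[m];print(m.sum(),P.mean(0),np.percentile(P[:,2],[50,90,97]))
E
```

```text
t 58.9 pos [ 0.5279 -0.0157  0.1815] ang 170.84 open 1.0 F [ 1.5  0.1 -0.1] q1 -13.8 q6 -94.7
turn units [ 0.001 -0.013 -0.006] | shift now [0.972 9.085 2.064] | shift after turn [0.967 9.087 2.059]
480 [ 0.5273 -0.0155  0.1076] [0.0697 0.2815 0.321 ]
```

Emit:
send_rows --pt "0.05 0.5 0 0 0 0 -1" --pt "0.1 0.9 0 0 0 0 -1" --pt "0.1 0.9 0 0 0 0 -1" --pt "0.1 0.9 0 0 0 0 -1" --pt "0.1 0.9 0 0 0 0 -1" --pt "0.1 0.9 0 0 0 0 -1" --pt "0.1 0.9 0 0 0 0 -1" --pt "0.1 0.9 0 0 0 0 -1" --pt "0.1 0.9 0.2 0 0 0 -1" --pt "0.1 0.9 0.4 0 0 0 -1" --pt "0.02 0.48 0.5 0 0 0 -1" --pt "0 0 0.4 0 0 0 -1"

```text
time_s: 60.45
position: [0.5399, 0.2129, 0.1441]
tcp_rot: [[-0.988, 0.156, -0.001], [0.156, 0.988, -0.0], [0.001, -0.0, -1.0]]
force: [-0.3, 0.1, 0.1]
opening: 1.0
```

Emit:
send_rows --pt "0 0 0.4 0 0 0 -1" --pt "0 0 0 0 0 0 -1" --pt "0 0 0 0 0 0 -1"

```text
time_s: 60.82
position: [0.5407, 0.2116, 0.1352]
tcp_rot: [[-0.987, 0.158, 0.0], [0.158, 0.987, 0.0], [-0.0, 0.0, -1.0]]
force: [-0.6, -0.5, 0.8]
opening: 1.001
```

```bash
python3 plan.py 0.540 0.2124 0.041 170.9
python3 - <<'E'
from h import *
np.set_printoptions(precision=4,suppress=True)
r=vision.capture("side");t=r["img"][200:400,160:410,::-1];cv2.imwrite("pics/side27.png",cv2.resize(t,(750,600)))
W=cloud(r);hsv=cv2.cvtColor(r["img"],cv2.COLOR_RGB2HSV)
m=(abs(W[...,0]-.528)<.045)&(abs(W[...,1]+.017)<.045)&(W[...,2]>.025)&(W[...,2]<.12)&(cv2.inRange(hsv,(17,120,80),(32,255,255))>0)
P=W[m];print(m.sum(),P.mean(0),np.percentile(P[:,2],[50,90,97]))
a=np.linspace(0,6.28,80)
for z in(.062,.070,.076): 
    q=np.array([proj(r,(.5285+.032*np.cos(t),-.0165+.032*np.sin(t),z)) for t in a]);print(z,q.min(0),q.max(0))
v,u=np.nonzero(m);print(u.min(),u.max(),v.min(),v.max())
E
```

```text
t 60.83 pos [0.5407 0.2116 0.1352] ang 170.89 open 1.001 F [-0.6 -0.5  0.8] q1 10.3 q6 -70.5
turn units [ 0.     0.002 -0.001] | shift now [0.035 0.028 3.769] | shift after turn [0.034 0.028 3.769]
632 [ 0.5243 -0.0081  0.0575] [0.0623 0.0727 0.0744]
0.062 [306.6078 234.8079] [334.801  257.1929]
0.07 [306.5558 232.6257] [334.9199 255.0614]
0.076 [306.5163 230.9718] [335.0101 253.4454]
307 334 234 267
```

View pics/side27.png

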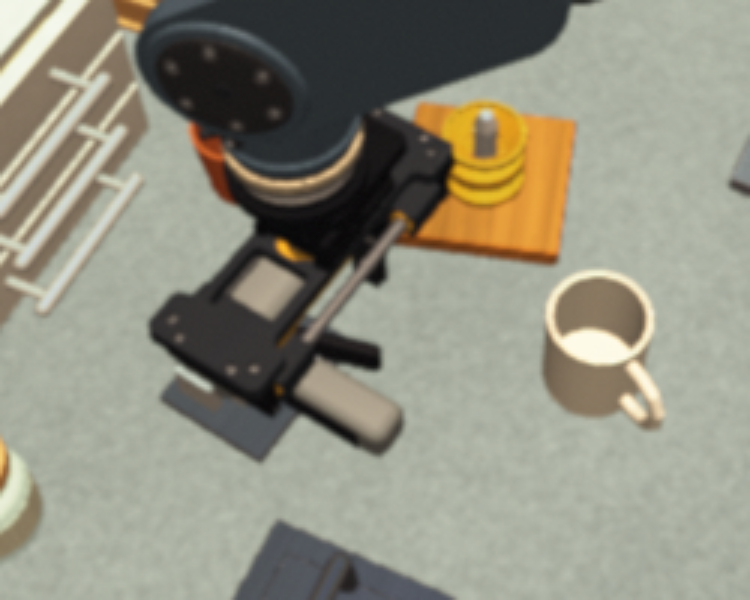

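Emit:
send_rows --pt "0.03 0.02 0.4 0 0 0 -1" --pt "0 0 0.6 0 0 0 -1" --pt "0 0 0.6 0 0 0 -1" --pt "0 0 0.6 0 0 0 -1" --pt "0 0 0.4 0 0 0 -1" --pt "0 0 0.2 0 0 0 -1" --pt "0 0 0 0 0 0 -1"

```text
time_s: 61.75
position: [0.5397, 0.2127, 0.0647]
tcp_rot: [[-0.988, 0.157, -0.0], [0.157, 0.988, -0.0], [0.0, -0.0, -1.0]]
force: [0.1, 0.2, -0.3]
opening: 1.001
```

```bash
python3 plan.py 0.540 0.2124 0.041 170.9
python3 - <<'E'
from h import *
r=vision.capture("side");t=r["img"][240:370,190:340,::-1];cv2.imwrite("pics/side28.png",cv2.resize(t,None,fx=4.6,fy=4.6))
r=vision.capture("top");t=r["img"][180:280,170:270,::-1];cv2.imwrite("pics/top28.png",cv2.resize(t,(600,600),interpolation=cv2.INTER_CUBIC))
E
```

```text
t 61.75 pos [0.5397 0.2127 0.0647] ang 170.94 open 1.001 F [ 0.1  0.2 -0.3] q1 10.5 q6 -70.5
turn units [-0.001 -0.002  0.004] | shift now [-0.016 -0.01   0.949] | shift after turn [-0.016 -0.01   0.949]
```

View pics/side28.png

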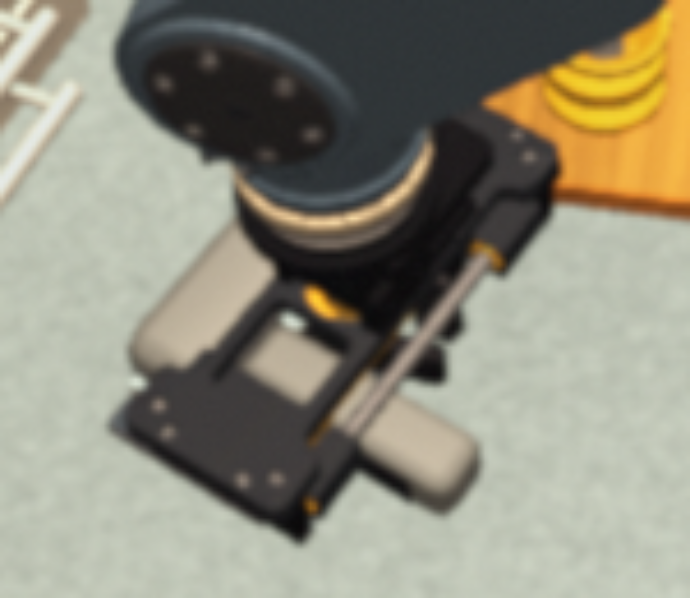

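View pics/top28.png

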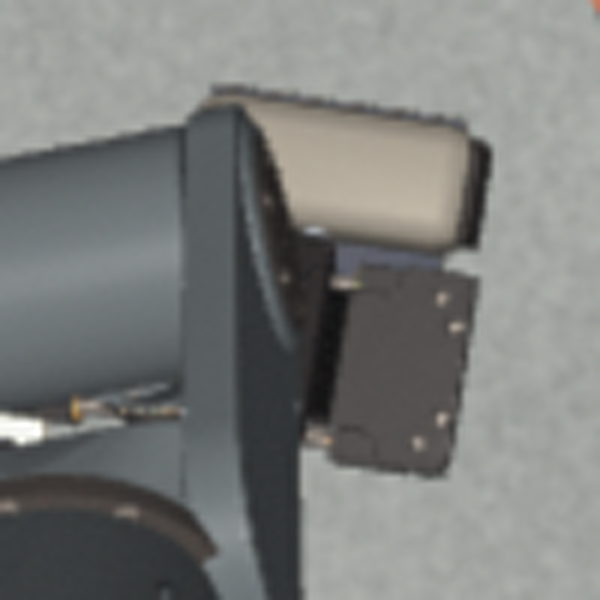

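Emit:
send_rows --pt "-0.02 0 0.4 0 0 0 -1" --pt "0 0 0.35 0 0 0 -1" --pt "0 0 0.15 0 0 0 -1" --pt "0 0 0 0 0 0 -1" --pt "0 0 0 0 0 0 0"

```text
time_s: 62.48
position: [0.5403, 0.2127, 0.0426]
tcp_rot: [[-0.988, 0.157, 0.0], [0.157, 0.988, 0.0], [-0.0, 0.0, -1.0]]
force: [-0.5, 0.0, -0.0]
opening: 0.951
```

Emit:
send_rows --pt "0 0 0 0 0 0 1" --pt "0 0 0 0 0 0 1" --pt "0 0 0 0 0 0 1" --pt "0 0 0 0 0 0 1" --pt "0 0 0 0 0 0 1" --pt "0 0 0 0 0 0 1"

```text
time_s: 63.22
position: [0.538, 0.2127, 0.0421]
tcp_rot: [[-0.987, 0.158, -0.005], [0.158, 0.987, -0.0], [0.004, -0.001, -1.0]]
force: [-5.3, -1.6, 1.1]
opening: 0.487
```

Emit:
send_rows --pt "0 0 0 0 0 0 1" --pt "0 0 0 0 0 0 1" --pt "0 0 0 0 0 0 1" --pt "0 0 0 0 0 0 1"

```text
time_s: 63.72
position: [0.538, 0.2127, 0.0421]
tcp_rot: [[-0.987, 0.158, -0.005], [0.158, 0.987, -0.0], [0.004, -0.001, -1.0]]
force: [-4.8, -1.3, 0.6]
opening: 0.478
```

```bash
python3 plan.py 0.540 0.2124 0.041 170.9
python3 - <<'E'
from h import *
r=vision.capture("side");t=r["img"][240:370,190:340,::-1];cv2.imwrite("pics/side29.png",cv2.resize(t,None,fx=4.6,fy=4.6))
E
```

```text
t 63.73 pos [0.538  0.2127 0.0421] ang 170.92 open 0.478 F [-4.8 -1.3  0.6] q1 10.5 q6 -70.5
turn units [-0.006 -0.025  0.002] | shift now [-0.08   0.002  0.043] | shift after turn [-0.08   0.002  0.043]
```

View pics/side29.png

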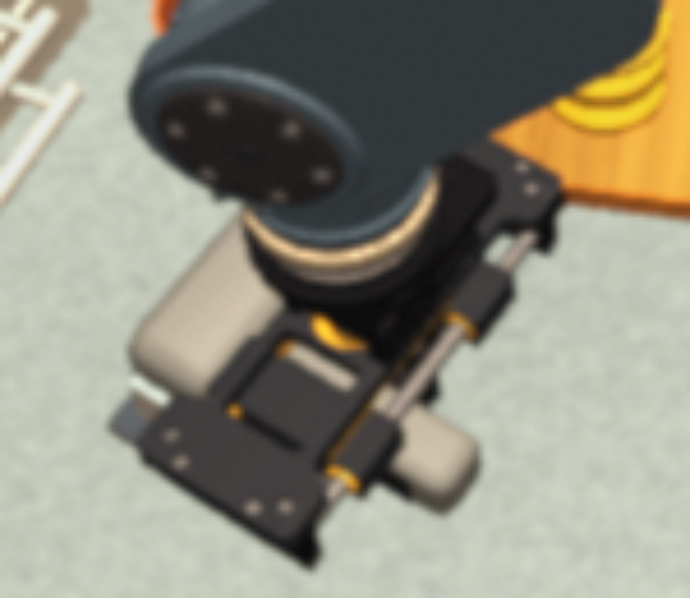

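Emit:
send_rows --pt "0 0 0 0 0 0 1" --pt "0 0 0 0 0 0 0" --pt "0 0 0 0 0 0 -0.6" --pt "0 0 0 0 0 0 -1" --pt "0 0 0 0 0 0 -1" --pt "0 0 0 0 0 0 -1" --pt "0 0 0 0 0 0 -1" --pt "0 0 -0.4 0 0 0 -1" --pt "0 0 -0.7 0 0 0 -1" --pt "0 0 -0.9 0 0 0 -1" --pt "0 0 -0.9 0 0 0 -1" --pt "0 0 -0.9 0 0 0 -1"

```text
time_s: 65.28
position: [0.5407, 0.2129, 0.1399]
tcp_rot: [[-0.988, 0.157, 0.002], [0.157, 0.988, 0.001], [-0.002, 0.001, -1.0]]
force: [0.4, 0.5, 0.7]
opening: 1.002
```

Emit:
send_rows --pt "0 0 -0.9 0 0 0 -1" --pt "0 0 -0.9 0 0 0 -1" --pt "0.9 0 -0.5 0 0 0 -1" --pt "0.9 0 0 0 0 0 -1" --pt "0.9 0 0 0 0 0 -1" --pt "0 0 0 0 0 0 -1" --pt "0 0 0 0 0 0 -1"

```text
time_s: 66.15
position: [0.475, 0.2235, 0.1961]
tcp_rot: [[-0.988, 0.157, 0.003], [0.157, 0.988, 0.001], [-0.003, 0.001, -1.0]]
force: [0.3, -1.2, 0.5]
opening: 0.999
```

```bash
python3 plan.py 0.540 0.2124 0.041 170.9
python3 - <<'E'
from h import *
np.set_printoptions(precision=4,suppress=True)
for c in("side","top"):
    r=vision.capture(c);cv2.imwrite(f"pics/{c}30.png",r["img"][:,:,::-1])
    W=cloud(r);hsv=cv2.cvtColor(r["img"],cv2.COLOR_RGB2HSV)
    m=(abs(W[...,0]-.528)<.036)&(abs(W[...,1]+.017)<.036)&(W[...,2]>.025)&(W[...,2]<.12)&(cv2.inRange(hsv,(17,120,80),(32,255,255))>0)
    P=W[m];print(m.sum(),P.mean(0),np.percentile(P[:,2],[50,90,97]))
    if c=="side": t=r["img"][205:285,280:370,::-1];cv2.imwrite("pics/side31.png",cv2.resize(t,None,fx=7,fy=7,interpolation=cv2.INTER_CUBIC))
E
```

```text
t 66.15 pos [0.475  0.2235 0.1961] ang 170.95 open 0.999 F [ 0.3 -1.2  0.5] q1 13.0 q6 -68.0
turn units [0.006 0.017 0.005] | shift now [-2.618 -0.035  6.212] | shift after turn [-2.636 -0.026  6.204]<stdin>:7: RuntimeWarning: Mean of empty slice.
  ret = um.true_divide(
Traceback (most recent call last):
IndexError: index -1 is out of bounds for axis 0 with size 0
```

View pics/side30.png

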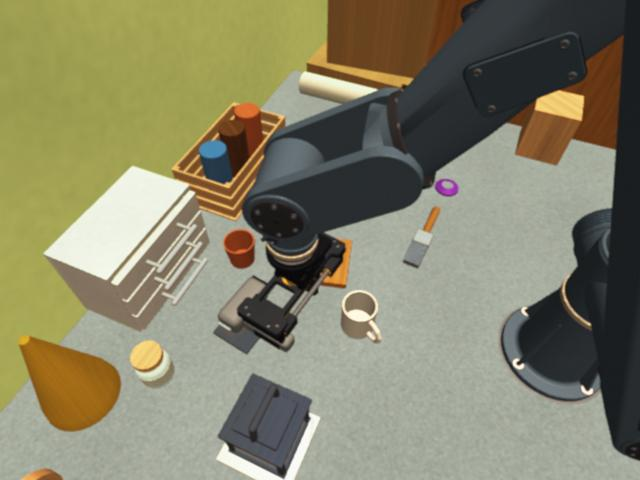

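Emit:
send_rows --pt "0.6 0 -0.9 0 0 0 -1" --pt "0.6 0 -0.9 0 0 0 -1" --pt "0.6 0 -0.9 0 0 0 -1" --pt "0.6 0 -0.9 0 0 0 -1" --pt "0.6 0 -0.5 0 0 0 -1" --pt "0.6 0 0 0 0 0 -1" --pt "0 0.5 0 0 0 0 -1" --pt "0 0.5 0 0 0 0 -1" --pt "0 0 0 0 0 0 -1" --pt "0 0 0 0 0 0 -1"

```text
time_s: 67.45
position: [0.3888, 0.2622, 0.297]
tcp_rot: [[-0.988, 0.157, -0.001], [0.157, 0.988, -0.001], [0.001, -0.001, -1.0]]
force: [-0.1, -0.4, 0.7]
opening: 0.998
```

Run:
```python
from h import *
np.set_printoptions(precision=4,suppress=True)
for c in("side","top"):
    r=vision.capture(c);cv2.imwrite(f"pics/{c}30.png",r["img"][:,:,::-1])
    if c=="side": t=r["img"][205:285,280:370,::-1];cv2.imwrite("pics/side31.png",cv2.resize(t,None,fx=7,fy=7,interpolation=cv2.INTER_CUBIC))
    W=cloud(r);hsv=cv2.cvtColor(r["img"],cv2.COLOR_RGB2HSV)
    m=(abs(W[...,0]-.528)<.036)&(abs(W[...,1]+.017)<.036)&(W[...,2]>.025)&(W[...,2]<.12)&(cv2.inRange(hsv,(17,120,80),(32,255,255))>0)
    P=W[m]
    if len(P): print(m.sum(),P.mean(0),np.percentile(P[:,2],[50,90,97]))
```

```text
71 [0.5451 0.0076 0.049 ] [0.0509 0.0732 0.0742]
448 [ 0.5287 -0.0158  0.0688] [0.07   0.0773 0.079 ]
```

View pics/side30.png

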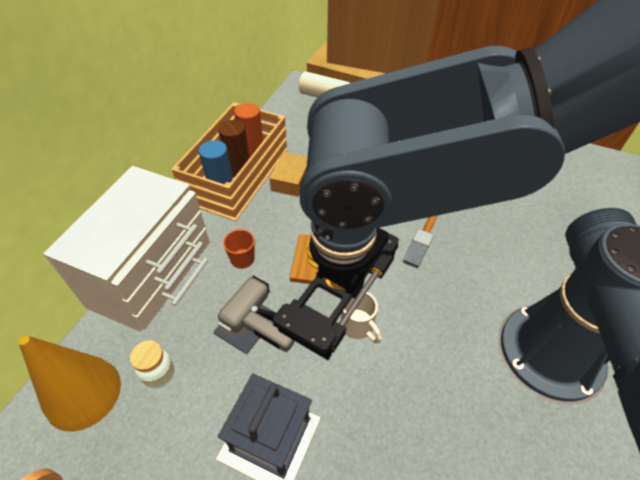

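View pics/top30.png

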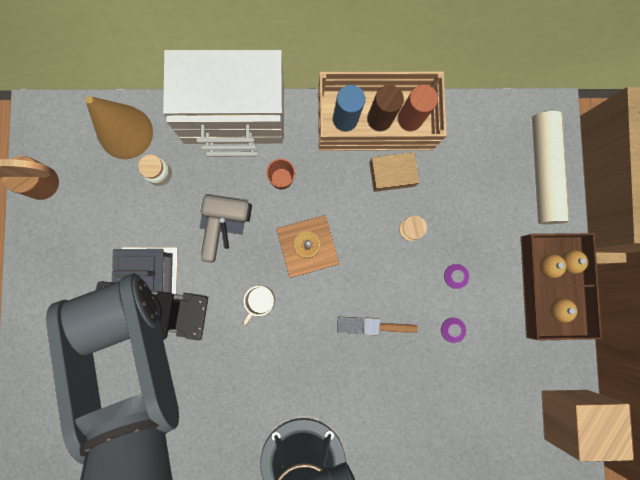

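```bash
python3 -c "
from rig import bot
print(bot.hand_in())"
```

```text
the job is handed in; nothing more can be done
None
```

The job is handed in, at about 67.6 s of the 208 s allowed; the hand-in reports no verdict.

**What I did**
- **Lantern:** I lifted it by its handle, stood it on the marble tile and let go. From above, its roof centre read about (0.461, 0.378) m against the tile middle at about (0.461, 0.380) m.
- **Discs:** I found four brass discs, two of each facing, so either could go first. I stacked them hollow down, up, down, up. The two purple look-alikes were not touched.
- **Scanner:** I squeezed the trigger against the grip until the fingers stopped at about 42 mm, which matches fully in. I held it for more than half a second and let go.

**Last checks**
- **Column:** its top measured z of about 0.074 m from the side camera and 0.077 m from above. Four alternating discs should give 0.076 m, and the column was within about 2 mm of the spindle.
- **Trigger:** in the top picture the lever looked back in its starting position. I did not measure its angle.
- **Lantern and other objects:** the lantern still stood on the tile and the other objects looked undisturbed in the pictures. The gripper was open and well clear.

**Disagreements:**
- The two cameras differed by 2–4 mm throughout, so I used values between the two or adjusted by eye.
- The networks' trigger pad points were over 10 mm apart between the views, so I placed the squeeze from the depth outline of the grip and lever instead.
- My last side view was mostly blocked by the arm, so the final column check rests mainly on the top view.

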